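# Shut, lock and fire a sloping punch jig

## Task

Mark the brass blank in the punch jig: press the hinged leaf all the way down over the eye stud, push the lock pin fully home through the hole of the eye, and swing the pin's wire ring over the eye until it snaps down round it. Only when the leaf is locked, press the punch cap straight in along its own axis until its hidden spring snaps through to the end of the travel, and let it come back up. Leave the jig locked and the tools lying nearby where they are.

Things in the scene. Friction and masses are not known exactly. Their poses are not given: they have to be found in the camera images.
- jig: Heavy grey jig that does not move when pushed: foot 205 x 124 mm, 115 mm high at the far end, steel bed sloping 25 degrees up away from the robot, a flat brass blank under the hinged leaf. Origin: middle of the foot's underside; x to its high end, z up. The eye's hole lies at x = -67, z = 59 mm, the leaf's hinge axis at x = 73, z = 106 mm.
- eye: Square steel eye stud at the low, near end of the jig's bed: 24 mm up the slope, 20 mm across. Origin: middle of its cross hole (12 mm wide; mouths at y = +-10 mm). x up the slope, y along the hole (level, to the left), z square to the bed, 25 degrees off vertical towards the robot. Top of the stud at z = 12 mm, top face of the shut leaf at z = -13 mm, leaf edges at y = +-35 mm.
- leaf (a joint): Hinge of the aluminium leaf (165 x 70 x 8 mm), rad: 0 = shut, parallel to the bed, its forked near end straddling the eye stud; grows as the near end swings up. Hinge axis along the eye's y, at eye x = 147 mm, z = -17 mm. Stiff: the leaf stays where it is left; about 2 to 5 N at the ribbed rest moves it.
- leaf_rest (a point): Middle of the ribbed thumb rest on the leaf's upper face, where it is pressed down; 101 mm from the hinge axis, 4 mm above the leaf's middle plane. x up the leaf to the hinge, z out of its face. Free flat here from 30 mm down the leaf (fork) to 25 mm up it, 70 mm wide; then comes the foot of the punch barrel (32 mm across, centre 41 mm up).
- lock_pin: Steel lock pin, 105 mm long, about 160 g, flat on the bench. Origin on its axis at the ring's pivots, 8 mm above its underside; x to the tip, z up. Shank 10 mm thick, tapered from x = 35 to the tip at 42 mm; shoulder at x = 8 mm that meets the eye; pivot block x = -11 to 5 mm, 30 mm wide; flat tab to hold, x = -57 to -11 mm, 12 mm wide in y, 16 mm high; end piece to x = -63 mm, 20 mm wide.
- pin_mid (a point): Point on the pin's axis, 18 mm ahead of its origin; at the middle of the eye's hole when the pin is fully home. Axes as the pin's.
- ring (a joint): Angle of the pin's wire ring, rad: 0 = open, standing up along the pin's z (as at the start); 1.57 = closed, forward round the shank in the pin's xy plane. 4.4 mm wire, 41 mm wide outside, 32 inside, bow 48 mm from the pivots. Sprung over centre: snaps closed beyond 0.8 (about 1 N at the bow). With the pin home and its z square to the bed it passes over the eye's top and ends round it.
- ring_bow (a point): Middle of the ring's bow, the part farthest from the pivots.
- punch (a joint): Travel of the punch cap in m: 0 = up, 0.010 = fully in. The spring resists up to about 12 N near 5 mm, then gives way and falls to 5 N at the end; it returns by itself when let go.
- punch_top (a point): Middle of the top of the round steel punch cap (26 mm across), which stands on the leaf's barrel, 57 mm above the leaf's upper face, at eye x = 87, z = 44 mm when the leaf is shut. z points out along the punch's axis, square to the leaf; the cap goes in along -z.
- hammer: Bystander: chasing hammer with a wooden handle, 209 x 63 x 29 mm, lying in front of the jig.
- block: Bystander: steel bench block, 62 x 62 x 18 mm, in front of the jig.
- tin: Bystander: round aluminium tin with a screw lid, 50 mm across, 22 mm high, left of the jig.
- nippers: Bystander: nippers, 130 x 68 x 14 mm, lying on the cutting mat at the right.
Things that resemble listed ones, but are neither listed nor needed, are in the scene too. Several things have the shape of the lock_pin; the one meant has the colours described above.

How it is judged:
By the outcome, as a careful person would: the job done as asked, in the order asked, and still so for the second after the job is handed in, with the robot touching nothing.
It also fails if it takes over 61 s, if anything falls off the work surface, if the arm or the gripper's body presses on something with over 40 N, if the wrist force passes 120 N, or if a joint passes its speed limit or range.

## Robot

A 7-joint arm with a two-finger parallel gripper is mounted at the origin on a cart in front of the work surface, level with it; the furniture and walls round the work are solid. World frame = base frame: x ahead of the robot, y to its left, z up, the work surface at z = 0. Lengths are in mm, angles in rad, forces in N, time in s.
With the tool pointing down it reaches from about 425 to 800 mm from the base axis. Payload 8.3 kg.
Tool frame: the origin (TCP) lies midway between the tips of the shut fingers; the grasp point (between the pads) lies 19 mm behind it (r.hold_point_z is the distance from the TCP to the grasp point, in mm); z points along the fingers, y is the line along which they close (so a half turn about z gives the same grasp; the last joint's range is limited). The gripper opens to 85 mm and grips with 20 to 120 N. Pads are 22 mm wide; open, the fingers measure 114 mm over their backs; the gripper's body (76 mm by 85 mm) begins 54 mm behind the grasp point. The pads swing forward as they close: fully open they stand 13 mm farther back than shut.
Start: joints at [-1.209, 0.383, 0.016, 1.37, -0.006, 1.388, -0.046], TCP at [257.532, 569.454, 198.779] pointing down, gripper open.
Joint ranges: [-2.95, 2.95], [-0.25, 2.06], [-1.52, 1.56], [0.18, 2.33], [-1.44, 4.58], [0.02, 2.06], [-3.01, 3.01]. Speed limits (rad/s): [2.39, 2.39, 3.01, 3.01, 3.14, 3.14, 3.14].

## Interface

Orientations are given as a unit quaternion [w, x, y, z].
In Python, from plant import r, snapshot, job_done, spotter gives the robot as it stands. The module is installed in compiled form; this text tells all that it offers.
- The arm moves only by the shell command python3 -m jog 'ROWS'. ROWS is JSON, one flat list of numbers, 5 for each row, row after row: the finger opening in mm, from 0 to 85.4, then the shift along the world's x, y, z in mm, then the turn about the world's z in degrees. In form: [claw, dx, dy, dz, spin, claw, dx, dy, dz, spin, ...]. A call has 1 to 5 rows; each row shifts and turns the commanded pose from where the row before left it; what a row does not reach is not made up. A row lasts 1/12 s, in which the tool goes at most 41.7 mm and 7.16 degrees, less where a joint would pass 70% of its speed; a pose out of reach is approached as far as the arm can. A call with a gripper value outside its range is refused whole. The fingers move at their own pace and stop on an object; the grip force is fixed at half the most. Time passes only in rows, so rows that do not move let the fingers close. It gives the time, the measured TCP pose, the force, the opening and the grip force at its end, in the units of the state.
- r.observe(): the state, without advancing time (a new reading comes with each control period).
- snapshot(name): name is "scene" or "side" or "wrist"; returns a dict with "color" (384x512x3 uint8, red, green, blue), "intrinsics" (3x3 intrinsics, pixels), "view" (4x4, takes a point from world to camera coordinates). Camera axes: x right, y up, looking along -z (the intrinsics and any distortion apply to the point x, -y, -z); pixel columns grow to the right and rows downward; lengths in mm; the calibration is good to about 2 mm. A picture is of the moment at which its call begins. There is no depth.
- job_done(): hands the job in; it is judged then, once.
Trained networks look in the newest picture that a camera, given by its name, has taken for a name from the list of things; names that differ only in an ending like _2 or _b are one class to them, and where a whole thing is asked for, a point or a joint stands for the part that bears it (a point fixed in the world has none). Each returns a list of dicts, best first, with "p" (0 to 1); they miss things now and then, are a little off and sometimes report something else, mostly with a low value. They report only what shows in the picture. A call takes as long as a camera call. They do not tell look-alikes from the thing itself.
- spotter.regions_of(camera, label): "mask" (384x512 bool, what is visible of it) and "centre" ([row, column] in pixels, amid what is visible of it).
- spotter.landmark_of(camera, label): "centre" ([row, column] in pixels: a listed point, or the origin of a listed thing).
The state is a dict: "time_s": time; "joint_pos": joint angles; "joint_vel": joint speeds; "tau": joint torques, N m; "tcp_pos": TCP position; "tool_rot": TCP orientation; "contact_force": force on the tool from outside, world axes, zero at the start; "moment": the same for the moment, N m; "width": opening from 0.0 (shut) to 1.0 (fully open); "grasp_force": force on a finger pad.
Only numpy, scipy, OpenCV 4.12 (cv2) and the standard library are available. Lean on these libraries where they do the work, as an engineer would, in place of code of your own. Each camera call takes 0.05 s, during which the arm holds its last target. There are 200 camera calls.

## Working session

There is one attempt and no reset: what is moved stays moved. The work goes in short steps, Python scripts to look and compute and a shell command to move; the robot and the scene stay as the last step left them, time stands still between calls to the robot, and variables do not carry over. Pictures are saved under pics/ and viewed, at most 10 in all, crops included, and the job is handed in when it is done.

```bash
mkdir -p pics; cat > h.py <<'E'
import numpy as np, cv2
from plant import r, snapshot, job_done, spotter
from scipy.spatial.transform import Rotation as R
def snap(n,f=None,crop=None,k=1):
    s=snapshot(n)
    if f:
        im=s["color"][:,:,::-1]
        if crop: im=im[crop[0]:crop[1],crop[2]:crop[3]]
        cv2.imwrite("pics/"+f,cv2.resize(im,None,fx=k,fy=k,interpolation=cv2.INTER_CUBIC))
    return s
def ray(s,px):
    K=np.array(s["intrinsics"]);V=np.array(s["view"])
    d=np.linalg.solve(K,[px[1],px[0],1.]);d=np.array([d[0],-d[1],-d[2]])
    o=-V[:3,:3].T@V[:3,3]
    d=V[:3,:3].T@d
    return o,d/np.linalg.norm(d)
def atz(s,px,z):
    o,d=ray(s,px);return o+d*(z-o[2])/d[2]
def tri(rs):
    A=0;b=0
    for o,d in rs:
        P=np.eye(3)-np.outer(d,d);A=A+P;b=b+P@o
    x=np.linalg.solve(A,b)
    return x,[np.linalg.norm((np.eye(3)-np.outer(d,d))@(x-o)) for o,d in rs]
def proj(s,p):
    V=np.array(s["view"]);c=V[:3,:3]@np.array(p)+V[:3,3]
    u=np.array(s["intrinsics"])@[c[0],-c[1],-c[2]];return u[1]/u[2],u[0]/u[2]
E
python3 - <<'E'
from h import *
np.set_printoptions(precision=1,suppress=True)
S={n:snap(n,n+"0.png") for n in("scene","side","wrist")}
for n,s in S.items(): print(n,np.round(s["intrinsics"],1).tolist(),ray(s,(192,256)))
for l in("jig","eye","leaf_rest","punch_top","lock_pin","pin_mid","ring_bow","hammer","block","tin","nippers"):
    for n in S:
        print(l,n,[(np.round(d["centre"]).tolist(),round(d["p"],2)) for d in spotter.landmark_of(n,l)[:5]])
a=np.concatenate([cv2.imread(f"pics/{n}0.png") for n in("scene","side")],1)
cv2.imwrite("pics/both.png",cv2.resize(a,(800,300)))
print(r.observe()["tcp_pos"],r.hold_point_z)
E
```

```text
scene [[348.3, 0.0, 253.3], [0.0, 348.3, 193.5], [0.0, 0.0, 1.0]] (array([ -53.1, -575.8,  517.7]), array([ 0.7,  0.5, -0.5]))
side [[463.7, 0.0, 245.5], [0.0, 463.7, 201.2], [0.0, 0.0, 1.0]] (array([613.7, 838.8, 957.2]), array([-0.1, -0.8, -0.6]))
wrist [[282.0, 0.0, 257.0], [0.0, 282.0, 189.4], [0.0, 0.0, 1.0]] (array([193.3, 597.7, 373. ]), array([ 0.3, -0.1, -1. ]))
jig scene [([222.0, 282.0], 0.55), ([156.0, 291.0], 0.28)]
jig side [([227.0, 216.0], 0.58), ([292.0, 270.0], 0.3)]
jig wrist []
eye scene [([212.0, 264.0], 0.79)]
eye side [([214.0, 243.0], 0.7)]
eye wrist []
leaf_rest scene [([179.0, 279.0], 0.79)]
leaf_rest side [([196.0, 227.0], 0.94)]
leaf_rest wrist []
punch_top scene [([156.0, 289.0], 0.39)]
punch_top side [([178.0, 209.0], 0.5)]
punch_top wrist []
lock_pin scene [([207.0, 169.0], 0.84), ([214.0, 210.0], 0.59)]
lock_pin side [([306.0, 268.0], 0.65), ([272.0, 245.0], 0.61)]
lock_pin wrist []
pin_mid scene [([213.0, 162.0], 0.81), ([214.0, 204.0], 0.76)]
pin_mid side [([304.0, 279.0], 0.68), ([278.0, 248.0], 0.65)]
pin_mid wrist []
ring_bow scene [([198.0, 208.0], 0.47), ([195.0, 164.0], 0.42)]
ring_bow side [([262.0, 247.0], 0.55), ([295.0, 268.0], 0.53)]
ring_bow wrist []
hammer scene [([275.0, 213.0], 0.63)]
hammer side [([233.0, 308.0], 0.53)]
hammer wrist []
block scene [([244.0, 154.0], 0.55)]
block side [([281.0, 314.0], 0.66)]
block wrist []
tin scene [([198.0, 198.0], 0.64)]
tin side [([304.0, 226.0], 0.76)]
tin wrist []
nippers scene [([327.0, 333.0], 0.78)]
nippers side [([174.0, 290.0], 0.45)]
nippers wrist []
[257.5 569.5 198.8] 18.700000000000003
```

View pics/scene0.png

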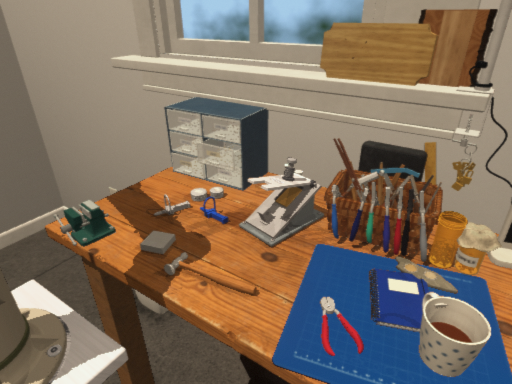

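View pics/side0.png

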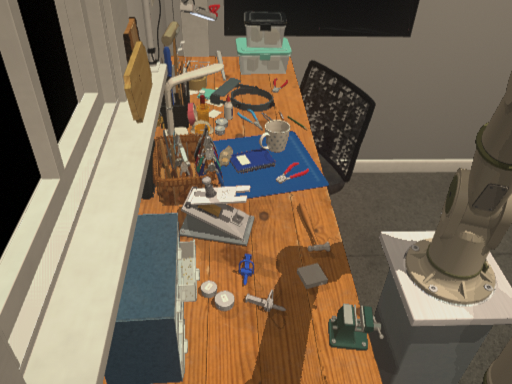

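The steel pin matching the description is at scene (207,169) and side (306,268). The look-alike is the blue pin at scene (214,210) and side (272,245). I'll check a close crop and triangulate.

```bash
python3 - <<'E'
from h import *
np.set_printoptions(precision=1,suppress=True)
S={n:snap(n) for n in("scene","side")}
a=S["scene"]["color"][180:250,130:320,::-1];b=S["side"]["color"][170:330,180:345,::-1]
a=cv2.resize(a,(790,291),interpolation=3)[:, :];b=cv2.resize(b,(309,300),interpolation=3)
c=np.zeros((595,790,3),np.uint8);c[:291]=a;c[295:595,:309]=b
p=S["side"]["color"][270:330,240:320,::-1];c[295:595,320:720]=cv2.resize(p,(400,300),interpolation=3)
cv2.imwrite("pics/crop1.png",c)
D={n:{l:spotter.landmark_of(n,l) for l in("eye","leaf_rest","punch_top","lock_pin","pin_mid","ring_bow","jig","tin","block","hammer")} for n in S}
for l in D["scene"]:
    for i in D["scene"][l][:3]:
        for j in D["side"][l][:3]:
            x,e=tri([ray(S["scene"],i["centre"]),ray(S["side"],j["centre"])])
            print(l,np.round(i["centre"]),np.round(j["centre"]),x,np.round(e[0],1))
E
```

```text
eye [213. 265.] [216. 243.] [ 567.1 -172.7   60.3] 5.1
leaf_rest [181. 276.] [196. 224.] [ 617.9 -174.1  129.9] 2.5
punch_top [158. 292.] [177. 209.] [ 660.  -194.   182.5] 1.8
lock_pin [209. 169.] [304. 267.] [511.4 111.9   9.5] 0.4
lock_pin [209. 169.] [269. 248.] [521.1  60.   48.5] 43.4
lock_pin [210. 208.] [304. 267.] [544.4  53.2 -17.2] 48.8
lock_pin [210. 208.] [269. 248.] [555.2   2.1  20.2] 0.8
pin_mid [212. 162.] [275. 248.] [514.4  75.9  39.8] 49.7
pin_mid [212. 162.] [306. 277.] [486.2 116.3  10. ] 0.9
pin_mid [211. 205.] [275. 248.] [555.   15.6  12.3] 1.7
pin_mid [211. 205.] [306. 277.] [523.6  55.7 -13.3] 55.8
pin_mid [181. 278.] [275. 248.] [621.2 -73.3  37.7] 109.6
pin_mid [181. 278.] [306. 277.] [581.7 -33.5  24.8] 165.5
ring_bow [157. 287.] [263. 247.] [630.3 -82.5  98.1] 123.9
ring_bow [157. 287.] [292. 271.] [598.7 -45.6  84.4] 172.8
ring_bow [194. 164.] [263. 247.] [525.7  77.2  87.8] 43.8
ring_bow [194. 164.] [292. 271.] [504.4 114.7  60.3] 0.2
ring_bow [196. 208.] [263. 247.] [562.7   9.6  54.9] 5.0
ring_bow [196. 208.] [292. 271.] [538.7  47.1  29.8] 52.3
jig [221. 283.] [228. 216.] [ 644.9 -183.4    0.3] 2.2
tin [197. 198.] [304. 224.] [619.8 102.3   0.5] 0.3
block [242. 156.] [282. 311.] [386.8  32.2   0. ] 1.6
block [242. 156.] [304. 226.] [540.4 104.8 -64.7] 85.8
block [242. 156.] [230. 307.] [360.6 -63.   76.1] 34.6
hammer [279. 210.] [229. 305.] [ 369.  -169.5   -2.4] 5.0
hammer [326. 334.] [229. 305.] [ 395.2 -373.  -107.7] 84.9
```

View pics/crop1.png

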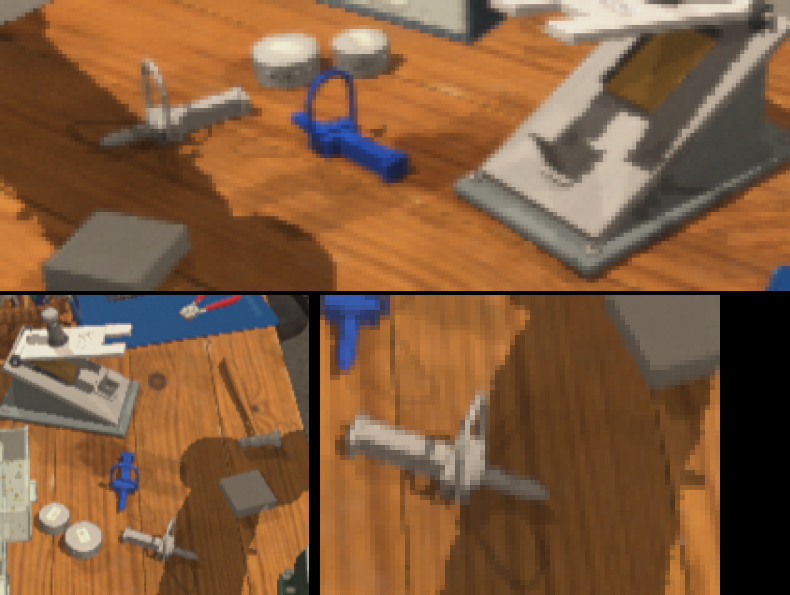

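The crop shows the steel pin on the left at scene (207,169), with its tip pointing towards the robot. The blue pin is the look-alike, so I'll take the steel one. The leaf is open. Next I move over for a close wrist view.

```bash
python3 -m jog '[85,14,-38,8,0,85,14,-38,8,0,85,14,-38,8,0,85,14,-38,8,0,85,14,-38,8,0]' >/dev/null
python3 -m jog '[85,14,-38,8,0,85,14,-38,8,0,85,14,-38,8,0,85,14,-38,0,0,85,14,-38,0,0]'
python3 -m jog '[85,14,-38,0,0,85,14,-38,0,0,85,10,-30,0,0,85,0,0,0,0]'
python3 - <<'E'
from h import *
np.set_printoptions(precision=2,suppress=True)
s=snap("wrist","w1.png");o=r.observe();print(o["time_s"],o["tcp_pos"],np.round(R.from_quat(np.roll(o["tool_rot"],-1)).as_matrix(),2).tolist(),o["joint_pos"])
print(ray(s,(192,256)))
for l,z in(("lock_pin",8),("pin_mid",8),("ring_bow",56),("jig",0),("eye",59),("leaf_rest",130),("block",0)):
    for d in spotter.landmark_of("wrist",l)[:3]: print(l,np.round(d["centre"]),round(d["p"],2),atz(s,d["centre"],z))
E
```

```text
time_s: 3.73
tcp_pos: [398.1, 187.7, 263.7]
tool_rot: [0.001, 0.211, 0.978, 0.001]
contact_force: [1.4, 0.6, -0.7]
width: 0.994
grasp_force: 0.0
time_s: 4.07
tcp_pos: [437.3, 76.1, 263.5]
tool_rot: [0.001, 0.216, 0.976, -0.0]
contact_force: [0.1, 0.4, 0.6]
width: 0.992
grasp_force: 0.0
4.1167 [436.43  79.73 263.26] [[-0.91, 0.42, 0.0], [0.42, 0.91, 0.0], [-0.0, 0.0, -1.0]] [-0.7  -0.06  0.43  1.74  0.02  1.46  0.86]
(array([373.15, 105.25, 438.49]), array([ 0.26, -0.12, -0.96]))
lock_pin [185. 296.] 0.98 [505.97 111.8    8.  ]
pin_mid [236. 261.] 0.82 [561.97  24.14   8.  ]
pin_mid [175. 294.] 0.62 [489.26 114.38   8.  ]
ring_bow [256. 248.] 0.6 [563.72   1.97  56.  ]
ring_bow [194. 300.] 0.56 [505.76 111.41  56.  ]
jig [310. 178.] 0.95 [ 636.83 -179.19    0.  ]
jig [175. 294.] 0.66 [492.24 115.93   0.  ]
eye [184. 292.] 0.63 [486.78 107.03  59.  ]
eye [305. 153.] 0.55 [ 576.66 -171.6    59.  ]
leaf_rest [185. 295.] 0.63 [467.39 108.49 130.  ]
block [137. 209.] 0.91 [381.65  20.55   0.  ]
```

View pics/w1.png

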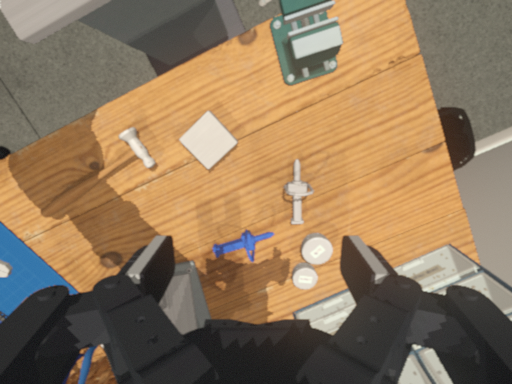

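The wrist view shows the steel pin with its tip at (row 160, col 297) and its tab end at (222, 297). The jig is mostly hidden behind the left finger. Next I'll work out the pin's axis and move over the jig.

```bash
python3 - <<'E'
from h import *
s=snap("wrist")
a=atz(s,(160,297),8);b=atz(s,(222,297),8);print(a,b,np.linalg.norm(a-b),np.degrees(np.arctan2(*(a-b)[1::-1])))
E
python3 -m jog '[30,13,-35,0,-7,30,13,-35,0,-7,30,13,-35,0,-7,30,13,-35,0,-5,30,8,-20,0,-5]'
python3 -m jog '[0,0,0,0,0,0,0,0,0,0]'
python3 - <<'E'
from h import *
np.set_printoptions(precision=2,suppress=True)
s=snap("wrist","w2.png");o=r.observe();print(o["time_s"],o["tcp_pos"],np.round(R.from_quat(np.roll(o["tool_rot"],-1)).as_matrix(),2).tolist(),o["joint_pos"])
S={n:snapshot(n) for n in("scene","side")};S["wrist"]=s
for l in("jig","eye","leaf_rest","punch_top"):
    rs=[]
    for n in S:
        d=spotter.landmark_of(n,l)
        print(l,n,[(np.round(q["centre"]),round(q["p"],2)) for q in d[:2]])
        if d: rs.append(ray(S[n],d[0]["centre"]))
    if len(rs)>1: print(tri(rs))
E
```

```text
[466.45292435 137.43254771   8.        ] [561.91192552  98.97229213   8.        ] 102.91555841319176 158.05558534129358
time_s: 4.93
tcp_pos: [496.0, -80.5, 263.1]
tool_rot: [0.001, 0.468, 0.884, -0.0]
contact_force: [-0.5, -0.2, 0.5]
width: 0.351
grasp_force: 0.0
time_s: 5.1
tcp_pos: [495.6, -77.4, 262.5]
tool_rot: [-0.0, 0.465, 0.885, -0.0]
contact_force: [-0.4, 0.5, -0.9]
width: 0.079
grasp_force: 0.0
5.15 [495.51 -75.92 262.51] [[-0.57, 0.82, -0.0], [0.82, 0.57, 0.0], [0.0, -0.0, -1.0]] [-0.5   0.09  0.64  1.61 -0.05  1.46  0.75]
jig scene [(array([222., 282.]), 0.94), (array([194., 165.]), 0.7)]
jig side [(array([228., 217.]), 0.63)]
jig wrist [(array([254., 289.]), 0.72), (array([289.,  89.]), 0.34)]
(array([ 639.45, -185.27,   -0.97]), [np.float64(1.7271568190548805), np.float64(3.8982029028580913), np.float64(3.6468195065184545)])
eye scene [(array([211., 262.]), 0.72)]
eye side [(array([215., 240.]), 0.45)]
eye wrist [(array([ 54., 232.]), 0.71), (array([244., 269.]), 0.42)]
(array([508.78, -92.56, 114.59]), [np.float64(103.65734396612531), np.float64(65.01612386718658), np.float64(144.34282806564363)])
leaf_rest scene [(array([179., 274.]), 0.81)]
leaf_rest side [(array([195., 225.]), 0.59), (array([177., 208.]), 0.18)]
leaf_rest wrist []
(array([ 614.21, -171.13,  136.81]), [np.float64(1.6669620632815547), np.float64(1.6669620632817788)])
punch_top scene []
punch_top side [(array([177., 207.]), 0.43)]
punch_top wrist []
```

View pics/w2.png

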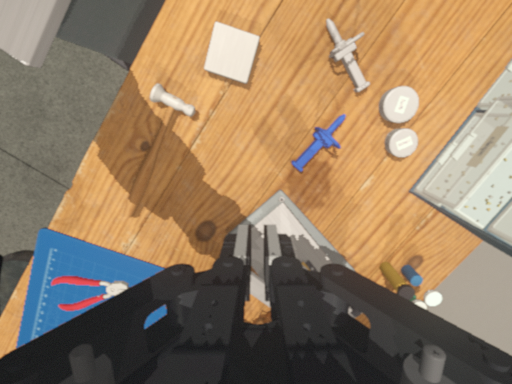

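The wrist view shows the jig's near-left corner at (192, 280), with the rest hidden by the fingers. I'll move to the right of the jig with the camera side turned left, so the jig comes into view.

```bash

python3 -m jog '[0,12,-32,0,-7,0,12,-32,0,-7,0,12,-32,0,-7,0,12,-32,0,-7,0,12,-32,0,-7]'
python3 -m jog '[0,12,-32,0,-7,0,3,-32,0,0,0,0,0,0,0,0,0,0,0,0]'
python3 - <<'E'
from h import *
np.set_printoptions(precision=2,suppress=True)
s=snap("wrist","w3.png");o=r.observe();print(o["time_s"],o["tcp_pos"],np.round(R.from_quat(np.roll(o["tool_rot"],-1)).as_matrix(),2).tolist(),o["joint_pos"])
S={n:snapshot(n) for n in("scene","side")};S["wrist"]=s
for l in("jig","eye","leaf_rest","punch_top"):
    rs=[]
    for n in S:
        d=spotter.landmark_of(n,l)
        print(l,n,[(np.round(q["centre"]),round(q["p"],2)) for q in d[:2]])
        if d: rs.append(ray(S[n],d[0]["centre"]))
    if len(rs)>1: print(tri(rs))
b=S["scene"]
for p in((338,235),(333,215),(240,228),(272,245)): print("scene",p,atz(b,p[::-1],0))
E
```

```text
time_s: 6.27
tcp_pos: [556.1, -237.8, 262.8]
tool_rot: [0.0, 0.711, 0.703, 0.0]
contact_force: [-0.4, -0.4, -0.2]
width: -0.003
grasp_force: 0.0
time_s: 6.6
tcp_pos: [569.4, -303.4, 261.9]
tool_rot: [-0.0, 0.752, 0.659, -0.001]
contact_force: [0.6, 0.6, -0.4]
width: -0.003
grasp_force: 0.0
6.65 [ 570.17 -301.37  262.22] [[0.13, 0.99, -0.0], [0.99, -0.13, -0.0], [-0.0, -0.0, -1.0]] [-0.08  0.5   0.82  1.22 -0.36  1.57  0.55]
jig scene [(array([221., 282.]), 0.89)]
jig side [(array([230., 215.]), 0.91)]
jig wrist [(array([ 64., 296.]), 0.59), (array([ 39., 360.]), 0.32)]
(array([ 644.98, -181.09,   -4.23]), [np.float64(3.9633827696548076), np.float64(2.778519415157198), np.float64(3.3530507019747695)])
eye scene [(array([213., 264.]), 0.65), (array([242., 158.]), 0.49)]
eye side [(array([213., 239.]), 0.56)]
eye wrist [(array([ 44., 288.]), 0.74), (array([ 52., 245.]), 0.66)]
(array([ 594.55, -167.49,   60.6 ]), [np.float64(13.815723325373206), np.float64(22.408627313259565), np.float64(30.886098144540718)])
leaf_rest scene [(array([180., 276.]), 0.65)]
leaf_rest side [(array([195., 227.]), 0.81), (array([301., 224.]), 0.63)]
leaf_rest wrist [(array([ 44., 287.]), 0.71)]
(array([ 612.91, -177.22,  133.  ]), [np.float64(2.900810402156617), np.float64(5.479409556565585), np.float64(3.110355561791459)])
punch_top scene [(array([158., 287.]), 0.66)]
punch_top side [(array([179., 208.]), 0.47)]
punch_top wrist [(array([ 40., 362.]), 0.76)]
(array([ 663.89, -186.79,  179.81]), [np.float64(6.43203777413381), np.float64(3.40439664509506), np.float64(8.958707321188918)])
scene (338, 235) [ 667.63 -334.22    0.  ]
scene (333, 215) [ 750.58 -285.21    0.  ]
scene (240, 228) [ 555.47 -106.64    0.  ]
scene (272, 245) [ 539.02 -216.31    0.  ]
```

View pics/w3.png

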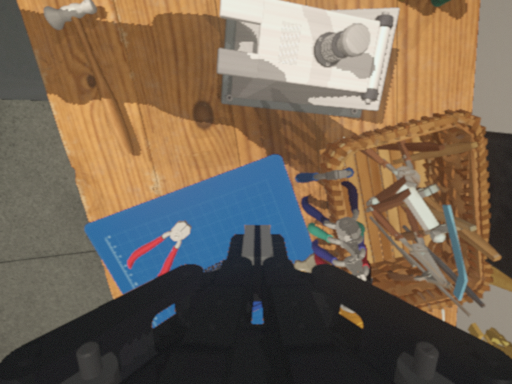

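The wrist view shows the jig at the top: near-right foot corner at (103, 222), far-right at (117, 360), punch cap at (40, 352). The basket is clear of the near end.

```bash
python3 - <<'E'
from h import *
np.set_printoptions(precision=1,suppress=True)
s=snap("wrist")
A=atz(s,(103,222),0);B=atz(s,(117,360),0);print(A,B,np.degrees(np.arctan2(*(B-A)[1::-1])),np.linalg.norm(B-A))
# joint fit: jig origin/yaw (+leaf angle) from landmarks of 3 cams
from scipy.optimize import least_squares
S={n:snapshot(n) for n in("scene","side")};S["wrist"]=s
obs=[]
def mod(p,l):
    x,y,w,q=p;c,sn=np.cos(w),np.sin(w)
    J=lambda a,b,z:np.array([x+a*c-b*sn,y+a*sn+b*c,z])
    if l=="jig":return J(0,0,0)
    if l=="nr":return J(-102.5,-62,0)
    if l=="nl":return J(-102.5,62,0)
    if l=="fr":return J(102.5,-62,0)
    e,h={"leaf_rest":(-101,4),"punch_top":(-60,61)}[l]
    t=np.radians(25)-q  # slope down toward near
    return J(73+e*np.cos(t)-h*np.sin(t),0,106+e*np.sin(t)+h*np.cos(t))
for l in("jig","leaf_rest","punch_top"):
    for n in S:
        d=spotter.landmark_of(n,l)
        if d and d[0]["p"]>.4: obs.append((n,l,d[0]["centre"]))
obs+=[("wrist","nr",(103,222)),("scene","nl",(228,240)),("scene","nr",(245,272)),("wrist","fr",(118,361))]
f=lambda p:np.concatenate([np.subtract(proj(S[n],mod(p,l)),c) for n,l,c in obs])
g=least_squares(f,[643,-183,-.13,.65],loss="soft_l1",f_scale=2)
print(g.x,np.degrees(g.x[2]));
for (n,l,c),e in zip(obs,f(g.x).reshape(-1,2)):print(n,l,e)
p=g.x
print("eye",p[0]-67*np.cos(p[2]),p[1]-67*np.sin(p[2]))
print("tine press", [p[0]+a*np.cos(p[2])-b*np.sin(p[2]) for a,b in((-64,-25),)],[p[1]+a*np.sin(p[2])+b*np.cos(p[2]) for a,b in((-64,-25),)])
E
```

```text
[ 529.1 -217.5    0. ] [ 731.9 -263.9    0. ] -12.889647148945791 208.05567600330826
[ 641.4 -183.4   -0.2    0.7] -12.580249869517083
scene jig [0.6 0.6]
side jig [-3.1 -1.1]
wrist jig [-3.4  1.8]
scene leaf_rest [1.  1.5]
side leaf_rest [-34.9 -84.3]
wrist leaf_rest [0.3 0.6]
side punch_top [ 0.5 -2. ]
wrist punch_top [-1.9 -1.1]
wrist nr [ 3.  -0.4]
scene nl [-0.6 -2. ]
scene nr [ 3.1 -0.6]
wrist fr [ 0.9 -3.6]
eye 575.9586379346117 -168.81283687862006
tine press [np.float64(573.4414430003939)] [np.float64(-193.86605482887842)]
```

Fit: jig origin at (641, -183), yaw -12.6°, eye at (576, -169, 59), leaf about 0.7 rad open. I'll press the leaf at its right fork tine, which keeps the hand clear of the punch cap.

```bash

python3 -m jog '[0,0,36,-15,-5,0,0,36,-20,0,0,0,35,-20,0,0,0,0,-20,0,0,0,0,0,0]'
python3 -m jog '[0,0,0,-15,0,0,0,0,-15,0,0,0,0,-15,0,0,0,0,-15,0,0,0,0,-15,0]'
python3 -m jog '[0,0,0,-15,0,0,0,0,-15,0,0,0,0,-10,0,0,0,0,-10,0,0,0,0,0,0]'
```

```text
time_s: 8.37
tcp_pos: [569.6, -188.6, 183.7]
tool_rot: [-0.003, 0.777, 0.629, -0.001]
contact_force: [0.7, 0.9, -0.7]
width: 0.003
grasp_force: 0.0
time_s: 8.78
tcp_pos: [570.7, -195.4, 113.5]
tool_rot: [0.001, 0.78, 0.626, 0.0]
contact_force: [0.9, -0.3, 0.2]
width: -0.002
grasp_force: 0.0
time_s: 9.2
tcp_pos: [569.8, -194.2, 61.6]
tool_rot: [-0.001, 0.779, 0.627, -0.001]
contact_force: [-0.8, 0.4, 0.2]
width: -0.002
grasp_force: 0.0
```

```bash

python3 -m jog '[0,0,0,-3,0,0,0,0,-3,0,0,0,0,0,0]'
python3 -m jog '[0,0,0,-3,0,0,0,0,-3,0,0,0,0,0,0]'
python3 - <<'E'
from h import *
snap("wrist","w4.png")
s=snapshot("scene")["color"][130:260,220:350,::-1];t=snapshot("side")["color"][150:250,160:290,::-1]
cv2.imwrite("pics/c4.png",np.hstack([cv2.resize(s,(400,400),interpolation=3),cv2.resize(t,(400,400),interpolation=3)]))
E
```

```text
time_s: 9.45
tcp_pos: [570.8, -193.8, 57.0]
tool_rot: [0.0, 0.779, 0.627, 0.0]
contact_force: [-0.5, -1.6, -0.8]
width: -0.004
grasp_force: 0.1
time_s: 9.7
tcp_pos: [570.6, -193.3, 50.5]
tool_rot: [-0.0, 0.779, 0.627, 0.0]
contact_force: [0.6, 0.7, 0.2]
width: 0.001
grasp_force: 0.3
```

View pics/c4.png

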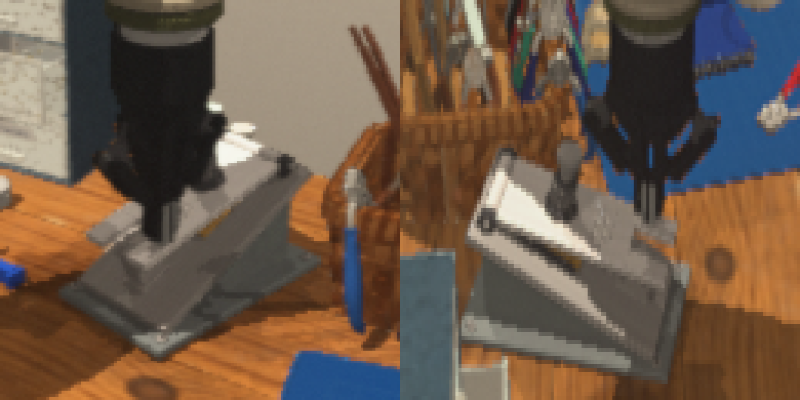

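The leaf is nearly shut under the finger, with a small gap left. I'll keep going down until the force rises.

```bash

python3 -m jog '[0,0,0,-3,0,0,0,0,0,0]' | sed -n '2p;4p'
python3 -m jog '[0,0,0,-3,0,0,0,0,0,0]' | sed -n '2p;4p'
python3 -m jog '[0,0,0,-3,0,0,0,0,0,0]' | sed -n '2p;4p'
```

```text
tcp_pos: [570.6, -193.3, 47.4]
contact_force: [0.6, 0.5, 0.5]
tcp_pos: [570.4, -193.4, 44.3]
contact_force: [-0.7, 0.6, -0.1]
tcp_pos: [570.4, -193.5, 41.3]
contact_force: [0.5, 0.3, 0.4]
```

```bash

python3 -m jog '[0,0,0,-3,0,0,0,0,0,0]' | sed -n '2p;4p'
python3 - <<'E'
from h import *
a=snap("wrist")["color"][60:320,130:400,::-1]
s=snapshot("scene")["color"][150:250,230:330,::-1];t=snapshot("side")["color"][170:250,170:270,::-1]
cv2.imwrite("pics/c5.png",np.hstack([cv2.resize(s,(400,400),interpolation=3),cv2.resize(a,(400,400),interpolation=3)]))
S={n:snapshot(n) for n in("scene","side","wrist")}
for l in("leaf_rest","punch_top","eye"):
    rs=[]
    for n in S:
        d=spotter.landmark_of(n,l);print(l,n,[(np.round(q["centre"]),round(q["p"],2)) for q in d[:2]])
        if d and d[0]["p"]>.4: rs.append(ray(S[n],d[0]["centre"]))
    if len(rs)>1: print(tri(rs))
E
```

```text
tcp_pos: [570.3, -193.5, 38.3]
contact_force: [-0.5, 0.6, 0.6]
leaf_rest scene []
leaf_rest side [(array([212., 227.]), 0.95)]
leaf_rest wrist [(array([202., 338.]), 0.8), (array([169., 341.]), 0.74)]
(array([ 614.54101576, -183.78733371,   61.82416042]), [np.float64(4.951031838234835), np.float64(4.951031838234811)])
punch_top scene []
punch_top side [(array([188., 220.]), 0.42)]
punch_top wrist [(array([282., 494.]), 0.62)]
(array([ 627.68800959, -171.69622918,  159.63336024]), [np.float64(0.9941496410143517), np.float64(0.9941496410142807)])
eye scene [(array([212., 264.]), 0.58)]
eye side [(array([212., 240.]), 0.6)]
eye wrist [(array([190., 255.]), 0.95)]
(array([ 571.85200419, -171.76854212,   64.93971187]), [np.float64(2.9313866868303275), np.float64(5.038311912342837), np.float64(4.739949957458119)])
```

View pics/c5.png

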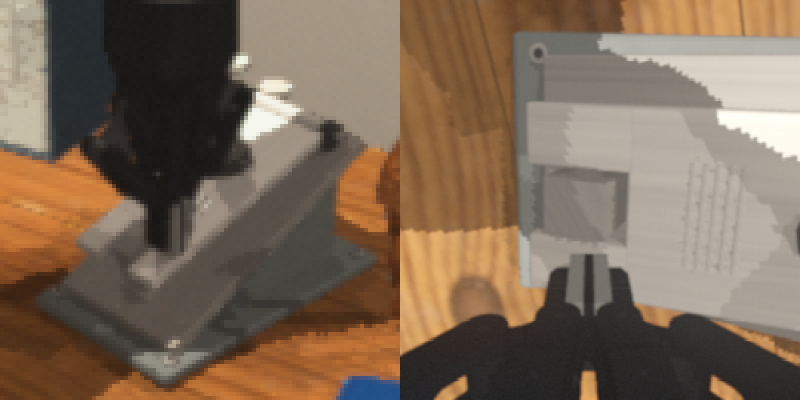

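The wrist view shows the stud seated in the fork slot with the finger on the right tine. I'll keep pressing until it stops.

```bash

python3 -m jog '[0,0,0,-2,0,0,0,0,0,0]' | sed -n '2p;4p'
python3 -m jog '[0,0,0,-2,0,0,0,0,0,0]' | sed -n '2p;4p'
python3 -m jog '[0,0,0,-2,0,0,0,0,0,0]' | sed -n '2p;4p'
```

```text
tcp_pos: [570.7, -193.6, 36.7]
contact_force: [-0.6, -0.2, 1.6]
tcp_pos: [570.6, -193.5, 34.6]
contact_force: [0.1, -0.7, 0.8]
tcp_pos: [570.4, -193.5, 32.5]
contact_force: [-0.3, 0.4, 0.9]
```

```bash
cat > jig.py <<'E'
from h import *
X,Y,W=641.4,-183.4,np.radians(-12.6)
def J(a,b,z):
    c,s=np.cos(W),np.sin(W);return np.array([X+a*c-b*s,Y+a*s+b*c,z])
def E(x,y,z):
    t=np.radians(25);return J(-67+x*np.cos(t)-z*np.sin(t),y,59+x*np.sin(t)+z*np.cos(t))
def leafpt(u,y,h,q): # u up the leaf from hinge (neg), h above mid plane
    t=np.radians(25)-q
    return J(73+u*np.cos(t)-h*np.sin(t),y,106+u*np.sin(t)+h*np.cos(t))
E
python3 -m jog '[0,0,-15,25,0,0,0,-15,25,0,0,0,-15,20,0,0,0,-15,10,0,0,0,0,0,0]'
python3 - <<'E'
from jig import *
S={n:snapshot(n) for n in("scene","side","wrist")}
for l in("leaf_rest","punch_top","eye","jig"):
    for n in S:
        d=spotter.landmark_of(n,l)
        print(l,n,[(np.round(q["centre"]),round(q["p"],2)) for q in d[:2]])
        for q in (0,.1,.2):
            if l in("leaf_rest","punch_top"):
                print("   ",q,np.round(proj(S[n],leafpt(-101,0,4,q) if l=="leaf_rest" else leafpt(-60,0,61,q))))
        if l=="eye":print("   ",np.round(proj(S[n],E(0,0,0))),np.round(proj(S[n],E(0,0,12))))
        if l=="jig":print("   ",np.round(proj(S[n],J(0,0,0))))
a=S["wrist"]["color"][:,:,::-1]
cv2.imwrite("pics/w6.png",a)
E
```

```text
time_s: 12.18
tcp_pos: [570.5, -258.3, 115.7]
tool_rot: [0.002, 0.78, 0.625, 0.0]
contact_force: [-0.5, -0.4, 0.4]
width: 0.002
grasp_force: 0.0
leaf_rest scene []
    0 [203. 277.]
    0.1 [200. 276.]
    0.2 [197. 275.]
leaf_rest side [(array([211., 226.]), 0.6)]
    0 [211. 223.]
    0.1 [209. 224.]
    0.2 [207. 225.]
leaf_rest wrist [(array([ 87., 300.]), 0.65)]
    0 [ 88. 303.]
    0.1 [ 87. 301.]
    0.2 [ 86. 299.]
punch_top scene [(array([175., 277.]), 0.62)]
    0 [178. 281.]
    0.1 [174. 282.]
    0.2 [171. 283.]
punch_top side [(array([188., 219.]), 0.5)]
    0 [192. 218.]
    0.1 [190. 217.]
    0.2 [188. 215.]
punch_top wrist [(array([ 79., 364.]), 0.98)]
    0 [ 78. 351.]
    0.1 [ 77. 363.]
    0.2 [ 75. 379.]
eye scene [(array([214., 261.]), 0.43)]
    [212. 264.] [209. 263.]
eye side [(array([216., 240.]), 0.41)]
    [216. 238.] [213. 240.]
eye wrist []
    [ 88. 240.] [ 87. 233.]
jig scene [(array([214., 262.]), 0.65), (array([222., 281.]), 0.57)]
    [222. 282.]
jig side [(array([226., 216.]), 0.97)]
    [227. 216.]
jig wrist [(array([ 93., 310.]), 0.74)]
    [ 93. 313.]
```

View pics/w6.png

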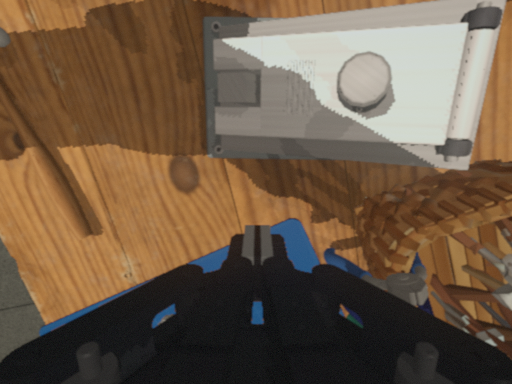

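The leaf looks shut or within about 0.1 rad of it, with the stud at (88, 238) in the fork. I'll check numerically without using up the last picture view.

```bash
python3 - <<'E'
from jig import *
s=snapshot("wrist");o=r.observe();print(proj(s,o["tcp_pos"]),o["tcp_pos"])
t=np.array(o["tcp_pos"])-[570.4,-193.5,32.5];print(t)
# where TCP pressed: jig coords
for p in([570.4,-193.5],):
    d=np.array(p)-[X,Y];c,n=np.cos(W),np.sin(W);print("press jig",d[0]*c+d[1]*n,-d[0]*n+d[1]*c)
for q in(0,.05,.1,.15):
    print(q,"near end corners",[np.round(proj(s,leafpt(-165,y,4,q))) for y in(-35,35)],"fork",[np.round(proj(s,leafpt(-131,y,4,q))) for y in(-13,13)],"cap",np.round(proj(s,leafpt(-60,0,61,q))))
m=spotter.regions_of("wrist","leaf_rest")
for d in m[:2]:
    ys,xs=np.nonzero(d["mask"]);print(d["p"],d["centre"],ys.min(),ys.max(),xs.min(),xs.max())
g=cv2.cvtColor(s["color"],7)
print("row60",g[60,200:275:3]);print("row90",g[90,200:275:3]);print("row125",g[125,200:275:3])
print("col 238",g[10:170:4,238]); print("col 222",g[10:170:4,222])
d=spotter.regions_of("wrist","eye");print([(np.round(q["centre"]),q["p"]) for q in d[:2]])
d=spotter.regions_of("wrist","punch_top")
for q in d[:2]:
    ys,xs=np.nonzero(q["mask"]);print("punch",q["p"],q["centre"],ys.min(),ys.max(),xs.min(),xs.max())
E
```

```text
(np.float64(217.1014555649597), np.float64(256.8946800601939)) [ 570.5352826  -253.54634356  112.80359827]
[  0.1352826  -60.04634356  80.30359827]
press jig -67.086843359546 -25.34492943473586
0 near end corners [array([133., 229.]), array([ 44., 227.])] fork [array([107., 265.]), array([ 71., 266.])] cap [ 79. 350.]
0.05 near end corners [array([134., 224.]), array([ 41., 222.])] fork [array([106., 262.]), array([ 70., 263.])] cap [ 78. 356.]
0.1 near end corners [array([135., 220.]), array([ 39., 217.])] fork [array([106., 260.]), array([ 69., 260.])] cap [ 78. 363.]
0.15 near end corners [array([135., 216.]), array([ 36., 212.])] fork [array([106., 257.]), array([ 68., 258.])] cap [ 77. 370.]
0.82 [83.3, 361.2] 24 145 213 493
row60 [ 73  62  79  81  85 126 116 117 118 118 118 119 124 133 134 135 135 134
 134 146 184 207 213 213 213]
row90 [ 66  58  79  84  88  70  93  99  99  99  97 100 100 101 100  99 101 103
 100  75 107 133 131 132 131]
row125 [ 61  61  68  94  82 117 132 132 132 132 133 132 132 133 130 131 132 133
 133 133 129 127 129 128 130]
col 238 [ 92  61  77  80  90  89  91 181 213 212 130 132 132 129 112  86  97 100
 102 103  97 100  99  89  97 119 116 132 133 131 129 123  90  90  91  87
  83  72  66  70]
col 222 [ 53  60  82  80  86  90  88 114 150 127 131 132 118 116 110  89  98 102
  99  99 101 101  97  94  95 117 117 133 130 133 126 113  92  89  88  97
  83  76  84  92]
[(array([ 89., 239.]), 0.69)]
punch 0.65 [80.5, 361.7] 53 107 336 390
```

```bash
python3 - <<'E'
from jig import *
s=snapshot("wrist");o=r.observe();t=np.array([570.3,-193.5,38.3])-o["tcp_pos"]
P=lambda p:np.round((np.array(proj(s,p-t))-[60,130])*400/np.array([260,270]) +[0,400])
print("tcp",P(np.array([570.3,-193.5,38.3])))
for q in(-.05,0,.05,.1,.15):
    print(q,"end",[P(leafpt(-165,y,4,q)) for y in(-35,35)],"fork",[P(leafpt(-131,y,4,q)) for y in(-13,13)],"rest",P(leafpt(-101,0,4,q)))
print("stud top",[P(E(a,b,12)) for a,b in((-12,10),(12,10),(12,-10),(-12,-10))])
print("foot nl",P(J(-102.5,62,8)))
E
```

```text
tcp [242. 588.]
-0.05 end [array([257., 572.]), array([ 98., 571.])] fork [array([222., 642.]), array([159., 645.])] rest [201. 718.]
0 end [array([264., 563.]), array([ 99., 561.])] fork [array([227., 637.]), array([162., 640.])] rest [205. 716.]
0.05 end [array([271., 555.]), array([100., 552.])] fork [array([233., 633.]), array([165., 635.])] rest [209. 715.]
0.1 end [array([280., 547.]), array([101., 543.])] fork [array([239., 629.]), array([168., 631.])] rest [213. 715.]
0.15 end [array([289., 540.]), array([102., 534.])] fork [array([245., 625.]), array([172., 627.])] rest [218. 715.]
stud top [array([175., 545.]), array([182., 606.]), array([239., 605.]), array([229., 546.])]
foot nl [ 32. 512.]
```

```bash
python3 - <<'E'
from jig import *
S={n:snapshot(n) for n in("scene","side")}
print(tri([ray(S["scene"],(208,272)),ray(S["side"],(205,241))]))
for z in(32.5,38.3,50.5): print(z,[np.round(proj(S[n],[570.4,-193.4,z]),1) for n in S])
for n in S:
  for q in(0,.12): print(n,q,[np.round(proj(S[n],leafpt(u,-35,4,q)),1) for u in(-165,-146,-131)])
g=S["scene"]["color"][185:235:2,236:282:2];print(cv2.cvtColor(np.ascontiguousarray(g),7))
E
```

```text
(array([ 569.60859535, -193.7446938 ,   81.05955054]), [np.float64(2.5913061864549096), np.float64(2.5913061864549016)])
32.5 [array([225.1, 271. ]), array([216.8, 239.9])]
38.3 [array([223.2, 271. ]), array([215.4, 239.9])]
50.5 [array([219.1, 271.1]), array([212.3, 240. ])]
scene 0 [array([225.9, 270.7]), array([220.5, 275.6]), array([216.3, 279.4])]
scene 0.12 [array([220.6, 268.8]), array([215.8, 274. ]), array([212. , 278.1])]
side 0 [array([213.4, 244.2]), array([210.6, 238.6]), array([208.3, 234.1])]
side 0.12 [array([209. , 246.6]), array([206.6, 240.6]), array([204.8, 235.9])]
[[190 193 181  99  47  44  50 104 135 134 126 120 111 117 134 133 133 135
  130 132 133 145 234]
 [ 99 146 161  95  48  57 126 137 139 140 127 124 141 136 129 132 140 135
  123 118 165 244 243]
 [130  97  93  82  75 140 143 138 142 147 144 137 141 143 143 137 140 140
  129 183 245 245 236]
 [146 150 148 133 124 125 140 147 145 140 121 125 130 130 129 129 141 148
  201 242 242 242 237]
 [142 145 143 146 149 153 142 131 122 138 133 133 127 121 122 130 141 213
  241 241 242 242 239]
 [154 150 145 146 149 
[... 1218 characters left out ...]
127 100  83  83  82]
 [ 83  91  92  89  74  68  81  84  83  83  84  84  73  73  96 115 140 124
  100  85  83  81  83]
 [ 88  81  64  69  71  64  63  73  82  83  82  84  72  68  71  84 100  92
   83  82  81  82  81]
 [ 54  53  60  65  64  67  57  55  65  78  80  72  69  72  71  81  83  83
   83  82  84  83  83]
 [ 51  50  49  57  62  66  67  63  55  59  68  68  70  81  86  83  84  82
   83  84  84  83  84]
 [ 63  59  46  44  50  59  65  66  67  64  56  59  70  83  85  83  83  83
   83  82  83  84  93]
 [ 58  58  58  56  48  46  55  61  66  67  65  55  56  65  81  82  84  83
   83  84  82  93  85]
 [ 57  59  60  58  61  52  50  53  56  63  70  67  55  55  58  69  81  82
   83  84  90  86  73]]
```

```bash
python3 - <<'E'
from jig import *
S={n:snapshot(n) for n in("scene","side","wrist")};o=r.observe();t=np.array(o["tcp_pos"]);M=R.from_quat(np.roll(o["tool_rot"],-1)).as_matrix()
for d in(0,10,20,30,40): print(d,[np.round(proj(S["wrist"],t+M@[11,y,-d])) for y in(-9,9)],"tip",[np.round(proj(S[n],t+[0,0,d])) for n in("scene","side")])
w=cv2.cvtColor(S["wrist"]["color"],7);print(w[190:260:4,236:280:3])
a=cv2.cvtColor(S["scene"]["color"],7);print(a[185:240:2,268:304:2])
E
```

```text
0 [array([201., 243.]), array([201., 271.])] tip [array([204., 294.]), array([183., 240.])]
10 [array([206., 242.]), array([206., 271.])] tip [array([200., 294.]), array([181., 240.])]
20 [array([212., 242.]), array([212., 272.])] tip [array([196., 294.]), array([178., 240.])]
30 [array([219., 241.]), array([219., 273.])] tip [array([193., 294.]), array([175., 240.])]
40 [array([226., 240.]), array([226., 274.])] tip [array([189., 294.]), array([172., 240.])]
[[139 131 118 108 108 126 127 130 123 101  72  62  65  66  60]
 [141 138 131 113 108 127 132 133 125 119 117 106  76  61  63]
 [138 142 134 117 105 113 128 130 123 124 120 109 122 116 117]
 [140 137 134 120 105 109 128 131 126 124 121 112 111 121 126]
 [132 136 133 121 111 108 123 128 129 127 122 115 112 126 129]
 [114 139 136 125 114 106 114 128 133 128 129 129 125 132 129]
 [106 141 135 124 113 105 115 129 133 135 137 127 120 130 130]
 [125 130 137 129 123 111 111 128 130 137 141 133 125 121 128]
 [128 109 136 136 129 116 109 121 135 140 139 135 127 122 111]
 [131 108 141  99  82  83  65  33  67  84  82  96  81  85  88]
 [128 
[... 1899 characters left out ...]
 73  74  75  71  70  70]
 [100  93  83  84  80  82  82  84  84  88  77  58  70  73  70  69  69  70]
 [ 84  85  82  81  82  83  84  84  91  74  60  57  57  55  54  54  57  56]
 [ 85  82  81  86  83  84  83  91  91  58  69  69  70  68  69  70  77  57]
 [ 84  82  83  82  84  82  95  82  56  56  57  70  70  71  79  74  66  47]
 [ 82  85  84  81  84  94  85  58  54  65  67  69  75  77  68  60  62  57]
 [ 83  84  83  83  93  87  70  70  67  57  57  58  68  63  62  64  63  60]
 [ 60  72  83  90  88  73  70  71  71  82  71  54  51  57  62  61  48  48]
 [ 54  56  67  90  69  71  71  79  75  57  45  43  43  47  48  44  46  47]
 [ 65  62  59  79  70  77  81  71  50  44  46  48  46  43  42  42  48  46]]
```

All views agree that the visible fingertips sit about 28 mm behind the reported TCP. So the finger was still on the leaf at about 0.12 rad, and the press has to go lower. I'm resuming it slightly further down the tine.

```bash

python3 -m jog '[0,-5,31,0,0,0,0,30,-15,0,0,0,0,-25,0,0,0,0,-30,0,0,0,0,0,0]' | sed -n '2p;4p'
python3 -m jog '[0,0,0,-10,0,0,0,0,-2,0,0,0,0,0,0]' | sed -n '2p;4p'
python3 -m jog '[0,0,0,-3,0,0,0,0,-3,0,0,0,0,0,0]' | sed -n '2p;4p'
python3 -m jog '[0,0,0,-3,0,0,0,0,0,0]' | sed -n '2p;4p'
python3 -m jog '[0,0,0,-2,0,0,0,0,0,0]' | sed -n '2p;4p'
```

```text
tcp_pos: [562.5, -189.9, 37.7]
contact_force: [-1.5, 1.3, -0.4]
tcp_pos: [565.8, -193.4, 31.5]
contact_force: [-0.1, -1.2, -0.4]
tcp_pos: [566.0, -192.9, 25.2]
contact_force: [0.0, -0.3, 1.0]
tcp_pos: [565.5, -192.5, 21.6]
contact_force: [0.3, -0.5, 0.9]
tcp_pos: [565.4, -192.4, 19.5]
contact_force: [-0.3, 0.2, 1.5]
```

```bash

python3 -m jog '[0,0,0,-2,0,0,0,0,0,0]' | sed -n '2p;4p'
python3 -m jog '[0,0,0,-2,0,0,0,0,0,0]' | sed -n '2p;4p'
python3 -m jog '[0,0,0,-2,0,0,0,0,0,0]' | sed -n '2p;4p'
python3 - <<'E'
from jig import *
s=snapshot("wrist")
for q in(0,.05,.1): print(q,[np.round(proj(s,leafpt(-101,0,4,q)))],"end",np.round(proj(s,leafpt(-165,35,4,q))),"cap",np.round(proj(s,leafpt(-60,0,61,q))))
for l in("leaf_rest","punch_top"):print(l,[(np.round(q["centre"]),round(q["p"],2)) for q in spotter.landmark_of("wrist",l)[:2]])
E
```

```text
tcp_pos: [565.4, -192.5, 17.4]
contact_force: [0.4, -0.8, 0.5]
tcp_pos: [565.4, -192.5, 15.4]
contact_force: [0.5, 0.6, 0.9]
tcp_pos: [565.7, -192.6, 13.8]
contact_force: [-0.4, 0.5, 2.8]
0 [array([209., 370.])] end [126. 245.] cap [314. 546.]
0.05 [array([212., 369.])] end [127. 238.] cap [327. 572.]
0.1 [array([216., 370.])] end [128. 231.] cap [342. 602.]
leaf_rest [(array([210., 368.]), 0.98)]
punch_top []
```

```bash

python3 -m jog '[0,0,0,-2,0,0,0,0,0,0]' | sed -n '2p;4p'
python3 -m jog '[0,0,0,-2,0,0,0,0,0,0]' | sed -n '2p;4p'
python3 -m jog '[0,0,0,-2,0,0,0,0,0,0]' | sed -n '2p;4p'
```

```text
tcp_pos: [566.0, -192.7, 13.2]
contact_force: [-4.5, 2.1, 15.2]
tcp_pos: [566.4, -192.8, 12.7]
contact_force: [-9.9, 5.3, 28.9]
tcp_pos: [566.7, -192.9, 12.3]
contact_force: [-14.8, 7.0, 42.4]
```

The leaf hit a hard stop, so it is shut. TCP 13.5 here puts the fingertip about 30 mm above the TCP reading. Next, the pin: lift, cross over and turn to its heading.

```bash

python3 -m jog '[0,0,-5,40,0,0,0,-5,40,0,40,0,10,40,7,40,0,35,20,7,40,0,35,0,7]' | sed -n '1,2p'
python3 -m jog '[40,0,35,0,7,40,0,35,0,7,40,0,35,0,7,40,5,35,0,7,40,5,35,0,7]' | sed -n '1,2p'
python3 -m jog '[40,5,30,0,7,40,5,5,0,7,40,5,0,0,7,40,0,0,0,3,40,0,0,0,0]' | sed -n '1,3p'
cat > pin.py <<'E'
from jig import *
np.set_printoptions(precision=1,suppress=True)
def look(z=8,names=("wrist",)):
    s=snapshot("wrist");o=r.observe();M=R.from_quat(np.roll(o["tool_rot"],-1)).as_matrix()
    print("t",round(o["time_s"],2),"tcp",np.array(o["tcp_pos"]),"toolx yaw",np.degrees(np.arctan2(M[1,0],M[0,0])),"F",np.array(o["contact_force"]))
    for l,zz in(("lock_pin",z),("pin_mid",z),("ring_bow",z+48)):
        for d in spotter.landmark_of("wrist",l)[:3]: print(l,np.round(d["centre"]),round(d["p"],2),atz(s,d["centre"],zz))
    return s,o,M
def axis(s,z,near,tol=60):
    for d in spotter.regions_of("wrist","lock_pin")[:3]:
        ys,xs=np.nonzero(d["mask"]);P=np.array([atz(s,(a,b),z) for a,b in zip(ys,xs)])[:,:2]
        m=P.mean(0);
        if np.linalg.norm(m-near)>tol: continue
        line=cv2.fitLine(P.astype(np.float32),cv2.DIST_HUBER,0,.01,.01).ravel();v=line[:2];q=(P-line[2:])@v
        print("axis p",round(d["p"],2),"c",m,"ang",np.degrees(np.arctan2(v[1],v[0])),"ends",line[2:]+v*q.min(),line[2:]+v*q.max(),"len",np.ptp(q))
E
python3 - <<'E'
from pin import *
s,o,M=look();axis(s,8,(511,112))
cv2.imwrite("pics/w7.png",s["color"][:,:,::-1])
E
```

```text
time_s: 16.25
tcp_pos: [567.6, -125.4, 153.3]
time_s: 16.67
tcp_pos: [574.9, 54.2, 147.7]
time_s: 17.08
tcp_pos: [590.2, 87.5, 147.1]
tool_rot: [-0.001, 0.192, 0.981, -0.0]
t 17.13 tcp [590.2  87.2 147.3] toolx yaw 157.57865707975134 F [-0.1 -0.3  0.5]
lock_pin [174. 181.] 0.59 [559.2   6.    8. ]
lock_pin [ 94. 248.] 0.58 [508.3 109.5   8. ]
pin_mid [174. 196.] 0.91 [565.5  21.2   8. ]
pin_mid [189. 274.] 0.69 [615.9  97.    8. ]
pin_mid [ 72. 247.] 0.62 [488.  117.1   8. ]
ring_bow [193. 166.] 0.61 [565.4  -0.4  56. ]
ring_bow [ 89. 248.] 0.48 [506.9 112.4  56. ]
axis p 0.82 c [516.5 108.5] ang -22.576912 ends [468.1 128.8] [565.8  88.2] len 105.76340503116785
```

The mask axis is 105.8 mm long, matching the pin's 105 mm, with heading 157.4° and origin at about (507, 112). I'll grasp the tab at pin x of about -38.

```bash

python3 -m jog '[40,-24,5,-30,0,40,-24,5,-40,0,40,0,0,-40,0,40,0,0,-30,0,40,0,0,-15,0]' | sed -n '1,4p'
python3 -m jog '[40,0,0,-7,0,40,0,0,0,0,40,0,0,0,0]' | sed -n '1,4p'
python3 -m jog '[40,0,0,-3,0,40,0,0,-2,0,40,0,0,0,0]' | sed -n '1,4p'
python3 -m jog '[40,0,0,-2,0,40,0,0,0,0]' | sed -n '1,4p'

```

```text
time_s: 17.75
tcp_pos: [542.1, 96.7, -6.5]
tool_rot: [-0.002, 0.194, 0.981, -0.001]
contact_force: [-0.5, 0.2, -0.3]
time_s: 18.0
tcp_pos: [545.9, 96.8, -9.0]
tool_rot: [0.0, 0.194, 0.981, 0.0]
contact_force: [0.5, -0.0, 0.8]
time_s: 18.25
tcp_pos: [545.8, 97.1, -14.1]
tool_rot: [0.001, 0.194, 0.981, 0.0]
contact_force: [-0.3, -0.1, 0.4]
time_s: 18.42
tcp_pos: [545.3, 97.0, -16.6]
tool_rot: [0.0, 0.194, 0.981, 0.0]
contact_force: [0.1, 0.7, 0.0]
```

```bash

python3 -m jog '[40,2,0,-4,0,40,0,0,-2,0,40,0,0,0,0]' | sed -n '1,4p'
python3 -m jog '[40,0,0,-2,0,40,0,0,0,0]' | sed -n '2,4p'
python3 -m jog '[40,0,0,-2,0,40,0,0,0,0]' | sed -n '2,4p'
python3 -m jog '[40,0,0,-2,0,40,0,0,0,0]' | sed -n '2,4p'

```

```text
time_s: 18.67
tcp_pos: [546.9, 96.8, -23.4]
tool_rot: [-0.0, 0.194, 0.981, -0.0]
contact_force: [-0.6, 0.4, -0.9]
tcp_pos: [547.0, 96.8, -25.1]
tool_rot: [-0.0, 0.194, 0.981, -0.0]
contact_force: [-0.0, 0.3, -0.1]
tcp_pos: [547.0, 96.9, -27.1]
tool_rot: [-0.0, 0.194, 0.981, -0.0]
contact_force: [0.1, -0.3, 0.2]
tcp_pos: [547.0, 96.9, -29.1]
tool_rot: [-0.0, 0.194, 0.981, -0.0]
contact_force: [-0.3, -0.4, -0.9]
```

```bash

python3 -m jog '[40,-3,1,0,0,0,0,0,1,0,0,0,0,0,0,0,0,0,0,0,0,0,0,0,0]' | sed -n '1,6p'
python3 -m jog '[0,0,0,0,0,0,0,0,0,0,0,0,0,0,0]' | sed -n '1,6p'

```

```text
time_s: 19.58
tcp_pos: [544.4, 98.0, -27.3]
tool_rot: [0.0, 0.194, 0.981, 0.0]
contact_force: [-1.7, 0.1, 4.8]
width: 0.116
grasp_force: 60.1
time_s: 19.83
tcp_pos: [544.4, 98.0, -27.3]
tool_rot: [0.0, 0.194, 0.981, 0.0]
contact_force: [-1.1, -0.1, 5.1]
width: 0.12
grasp_force: 60.2
```

Gripped: 10 mm opening, 60 N. I'll lift, carry it over the jig to the right side and turn it to the jig's heading.

```bash

python3 -m jog '[0,0,0,20,0,0,0,0,40,0,0,0,0,41,0,0,0,0,41,0,0,0,-35,20,-7]' | sed -n '1,2p'
python3 -m jog '[0,0,-35,0,-7,0,0,-35,0,-7,0,0,-35,0,-7,0,0,-35,0,-7,0,0,-35,0,-7]' | sed -n '1,2p'
python3 -m jog '[0,0,-35,0,-7,0,0,-35,0,-7,0,3,-35,0,-7,0,3,-35,0,-7,0,0,-31,0,-7]' | sed -n '1,2p'
python3 -m jog '[0,0,0,-30,-3,0,0,0,-30,0,0,0,0,-20,0,0,0,0,0,0,0,0,0,0,0]' | sed -n '1,6p'
python3 - <<'E'
from pin import *
o=r.observe();s,o,M=look(z=o["tcp_pos"][2]+35.3);z=o["tcp_pos"][2]+35.3
axis(s,z,np.array(o["tcp_pos"][:2])+[8,40],80)
for l,e in(("eye",E(0,0,0)),("leaf_rest",leafpt(-101,0,4,0)),("punch_top",leafpt(-60,0,61,0))):
  print(l,[(np.round(d["centre"],1),round(d["p"],2)) for d in spotter.landmark_of("wrist",l)[:2]],"model",np.round(proj(s,e),1))
print("eye model",E(0,0,0))
cv2.imwrite("pics/w8.png",s["color"][:,:,::-1])
E
```

```text
time_s: 20.25
tcp_pos: [546.0, 71.0, 138.8]
time_s: 20.67
tcp_pos: [543.7, -113.6, 134.1]
time_s: 21.08
tcp_pos: [550.1, -285.1, 133.8]
time_s: 21.5
tcp_pos: [549.3, -282.6, 53.2]
tool_rot: [-0.001, 0.779, 0.627, -0.001]
contact_force: [0.1, -0.8, -0.8]
width: 0.117
grasp_force: 59.3
t 21.55 tcp [ 550.4 -283.3   54.9] toolx yaw 77.66927390656879 F [-0.2  0.  -1.3]
lock_pin [170. 258.] 0.83 [ 558.1 -244.3   88.5]
pin_mid [134. 256.] 0.97 [ 561.4 -226.3   88.5]
pin_mid [200. 256.] 0.46 [ 553.8 -259.6   88.5]
ring_bow [198. 256.] 0.7 [ 557.7 -243.3  136.5]
axis p 0.88 c [ 556.3 -252.1] ang 78.031624 ends [ 544.2 -309.3] [ 566.9 -202.5] len 109.15559273290299
eye [(array([ 13.6, 258.7]), 0.69)] model [ 15.5 260.2]
leaf_rest [(array([ 12.2, 349.1]), 0.9)] model [ 10.9 353.1]
punch_top [] model [-74.1 485.4]
eye model [ 576.  -168.8   59. ]
```

```bash

python3 -m jog '[0,2,10,-20,0,0,0,0,-11,0,0,0,0,0,0,0,0,0,0,0]' | sed -n '1,4p'
python3 - <<'E'
from pin import *
o=r.observe();z=o["tcp_pos"][2]+35.3;s,o,M=look(z=z)
axis(s,z,np.array(o["tcp_pos"][:2])+[8,40],80)
for l,e in(("eye",E(0,0,0)),("leaf_rest",leafpt(-101,0,4,0)),("jig",J(0,0,0))):
  print(l,[(np.round(d["centre"],1),round(d["p"],2)) for d in spotter.landmark_of("wrist",l)[:2]],"model",np.round(proj(s,e),1))
print("stud top corners",[np.round(proj(s,E(a,b,12)),1) for a,b in((-12,-10),(12,-10),(-12,10),(12,10))])
c=s["color"][0:230,130:400,::-1]
im=cv2.resize(c,None,fx=2.6,fy=2.6,interpolation=3);cv2.imwrite("pics/w9.png",im)
E
```

```text
time_s: 22.23
tcp_pos: [551.6, -273.0, 22.7]
tool_rot: [-0.001, 0.779, 0.627, -0.001]
contact_force: [-0.0, 0.7, -1.5]
t 22.28 tcp [ 551.9 -273.7   23.5] toolx yaw 77.6452271793446 F [ 0.8  0.2 -1.6]
lock_pin [168. 256.] 0.8 [ 559.9 -233.1   58. ]
pin_mid [131. 257.] 0.77 [ 564.  -215.5   58. ]
ring_bow [199. 256.] 0.7 [ 559.7 -234.1  106. ]
axis p 0.96 c [ 558.5 -242.1] ang 77.81833 ends [ 546.1 -299.3] [ 569.1 -192.7] len 109.09405215756243
eye [(array([ 21.8, 258.1]), 0.96)] model [ 19.  260.6]
leaf_rest [(array([ 15.5, 376.5]), 0.56)] model [ 13.7 375.1]
jig [(array([ 47.8, 363.9]), 0.85)] model [ 47.7 364.6]
stud top corners [array([ 41.1, 223.2]), array([ 35.5, 275.7]), array([-13.3, 221.8]), array([-24.2, 276.9])]
```

View pics/w9.png

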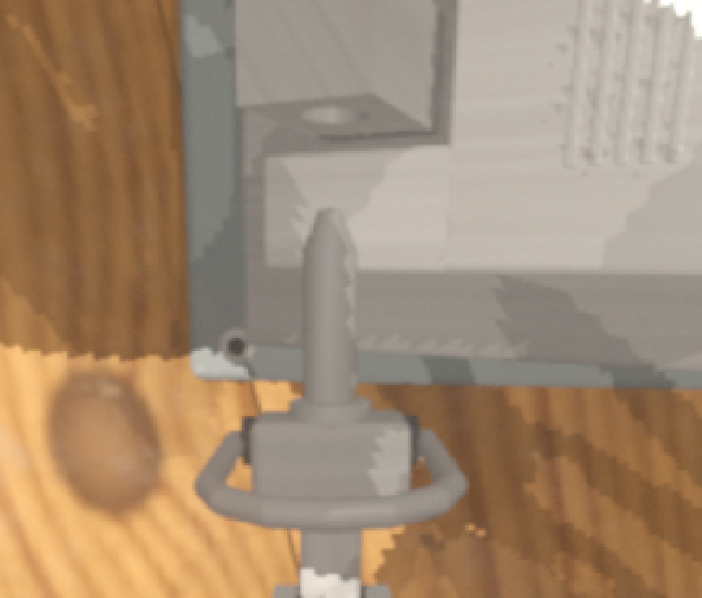

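The close view shows the hole at (332, 116) in the crop and the pin tip at (329, 212), with the shank pointing at it, well aligned to within about 0.5 mm. The leaf lies flat in place with the stud standing through its fork. Inserting.

```bash

python3 -m jog '[0,3.4,11.5,0,0,0,1.3,6,0,0,0,0,0,0,0]' | sed -n '2p;4p'
python3 -m jog '[0,1.1,5,0,0,0,1.1,5,0,0,0,0,0,0,0]' | sed -n '2p;4p'

```

```text
tcp_pos: [558.1, -252.4, 23.0]
contact_force: [-0.7, 0.6, -2.6]
tcp_pos: [558.8, -246.3, 23.5]
contact_force: [-0.5, -3.1, -1.1]
```

```bash

python3 -m jog '[0,0.9,4,0,0,0,0.9,4,0,0,0,0,0,0,0]' | sed -n '2p;4p'
python3 -m jog '[0,0.9,4,0,0,0,0,0,0,0]' | sed -n '2p;4p'
python3 - <<'E'
from pin import *
o=r.observe();z=o["tcp_pos"][2]+35.3;s,o,M=look(z=z)
axis(s,z,np.array(o["tcp_pos"][:2])+[8,40],80)
d=np.array([576,-168.8])-o["tcp_pos"][:2];print("remaining",d@[.214,.977]-57.9,"lat",d@[.977,-.214])
E
```

```text
tcp_pos: [560.8, -237.0, 23.6]
contact_force: [-4.2, 3.1, 4.4]
tcp_pos: [561.7, -233.3, 23.8]
contact_force: [-6.0, -0.1, 6.6]
t 23.6 tcp [ 561.7 -233.2   23.8] toolx yaw 77.68530098708707 F [-4.9  0.9  6.3]
lock_pin [168. 254.] 0.61 [ 569.  -193.2   59.1]
pin_mid [135. 254.] 0.92 [ 572.5 -177.2   59.1]
ring_bow [202. 257.] 0.76 [ 569.9 -195.7  107.1]
axis p 0.73 c [ 567.  -207.5] ang 78.3912 ends [ 556.3 -259.8] [ 578.3 -152.8] len 109.20390341013376
remaining 8.095735480655087 lat 0.18327314113239696
```

The tip is well through the hole with small side forces. I'll ease off -x and +z and push home.

```bash

python3 -m jog '[0,0.2,4,0.7,0,0,0.4,2,0,0,0,0,0,0,0]' | sed -n '2p;4p'
python3 -m jog '[0,0.4,2,0,0,0,0,0,0,0]' | sed -n '2p;4p'
python3 -m jog '[0,0.4,2,0,0,0,0,0,0,0]' | sed -n '2p;4p'

```

```text
tcp_pos: [562.7, -227.0, 24.1]
contact_force: [-2.5, -0.8, 2.4]
tcp_pos: [562.9, -225.5, 24.1]
contact_force: [-3.1, -2.0, 3.8]
tcp_pos: [562.8, -225.3, 24.2]
contact_force: [-4.1, -4.9, 3.2]
```

```bash

python3 -m jog '[0,0.4,2,0,0,0,0.4,2,0,0,0,0,0,0,0]' | sed -n '2p;4p'
python3 - <<'E'
from pin import *
o=r.observe();z=o["tcp_pos"][2]+35.3;s,o,M=look(z=z)
axis(s,z,np.array(o["tcp_pos"][:2])+[8,40],80)
d=np.array([576,-168.8])-o["tcp_pos"][:2];print("remaining",d@[.214,.977]-57.9)
print("mid model",np.round(proj(s,E(0,0,0)),1),"org",np.round(proj(s,E(0,-18,0)),1))
print("eye",[(np.round(q["centre"],1),round(q["p"],2)) for q in spotter.landmark_of("wrist","eye")[:2]])
cv2.imwrite("pics/w10.png",s["color"][:,:,::-1])
# shading profile along pin axis, image column of pin
g=cv2.cvtColor(s["color"],7);print(g[90:185:2,254])
E
```

```text
tcp_pos: [562.6, -225.2, 24.6]
contact_force: [-4.2, -14.2, 1.7]
t 24.68 tcp [ 562.6 -225.2   24.6] toolx yaw 77.39351271543796 F [ -3.8 -12.8   1.9]
lock_pin [169. 256.] 0.72 [ 571.  -185.9   59.9]
pin_mid [133. 360.] 0.29 [ 624.4 -179.5   59.9]
ring_bow [201. 256.] 0.96 [ 570.8 -186.6  107.9]
axis p 0.7 c [ 568.7 -198.5] ang 77.49219 ends [ 556.7 -252.1] [ 580.5 -144.8] len 109.85269420783209
remaining 0.08718966534724615
mid model [133.3 258.5] org [169.3 258.5]
eye []
[107 108 107 107 108 109 106 108 108 109 106 106  97  99 100  98  98 100
 101 102  99 101  98  98  98  99  99 100 100 102 102 102  99 100  97  96
  95  92  97 105 104 103 105 106 105 105 105 104]
```

The pin is home: 13 N against the shoulder, and the origin is within 0.1 mm of where it should be. Next I release it, straddle the standing ring and roll the pin towards the robot so its z is square to the bed.

```bash

python3 -m jog '[52,0,-1,0,0,52,0,0,0,0,52,0,0,0,0,52,0,0,12,0,52,0,0,28,0]' | sed -n '1,5p'
python3 -m jog '[52,1,13,0,0,52,3,13,0,0,52,3,14,0,0,52,0,0,0,0]' | sed -n '1,5p'
python3 - <<'E'
from pin import *
s,o,M=look(z=59)
d=np.array(o["tcp_pos"][:2])-[576,-168.8];print("hand rel eye, jig x,y:",d@[.976,-.218],d@[.218,.976])
print("ring bow model up",np.round(proj(s,E(0,-18,0)+[0,0,48])),"square",np.round(proj(s,E(0,-18,48))))
E
```

```text
time_s: 25.35
tcp_pos: [562.1, -218.3, 61.4]
tool_rot: [-0.003, 0.779, 0.628, -0.002]
contact_force: [-0.2, 1.1, -0.1]
width: 0.607
time_s: 25.68
tcp_pos: [572.5, -175.0, 63.4]
tool_rot: [-0.001, 0.777, 0.629, 0.001]
contact_force: [0.5, 1.2, -0.7]
width: 0.607
t 25.73 tcp [ 571.8 -176.8   63.4] toolx yaw 77.9524276374746 F [ 0.7  0.  -1.1]
lock_pin [228. 256.] 0.57 [ 569.8 -184.1   59. ]
lock_pin [207. 258.] 0.49 [ 574.7 -169.7   59. ]
pin_mid [207. 254.] 0.87 [ 572. -169.   59.]
ring_bow [271. 229.] 0.68 [ 555.2 -185.   107. ]
hand rel eye, jig x,y: -2.3189354451258493 -8.765512896591673
ring bow model up [267. 261.] square [262. 223.]
```

The detected bow is 20° off vertical towards the robot, so the pin has already settled nearly square to the bed. I'll back out, shut the fingers and push the bow over from behind.

```bash

python3 -m jog '[52,-3,-13,0,0,52,-3,-13,0,0,52,-3,-13,0,0,0,-7,1.5,0,0,0,-8,1.5,-2,0]' | sed -n '1,2p'
python3 -m jog '[0,0,0,0,0,0,0,0,0,0,0,0,0,0,0]' | sed -n '1,5p'
python3 - <<'E'
from pin import *
s,o,M=look(z=59)
d=np.array(o["tcp_pos"][:2])-[576,-168.8];print("hand rel eye, jig x,y:",d@[.976,-.218],d@[.218,.976])
print("ring bow model up",np.round(proj(s,E(0,-18,0)+[0,0,48])),"square",np.round(proj(s,E(0,-18,48))))
E
```

```text
time_s: 26.3
tcp_pos: [545.9, -219.7, 62.3]
time_s: 26.55
tcp_pos: [547.3, -215.9, 62.0]
tool_rot: [-0.0, 0.779, 0.627, 0.0]
contact_force: [0.2, 0.1, -0.1]
width: 0.003
t 26.6 tcp [ 547.5 -215.9   62. ] toolx yaw 77.73059429107667 F [ 0.1 -0.  -0.3]
lock_pin [163. 279.] 0.78 [ 568.9 -184.    59. ]
ring_bow [196. 261.] 0.73 [ 555.2 -188.2  107. ]
hand rel eye, jig x,y: -17.56223966625671 -52.17837770434388
ring bow model up [185. 294.] square [183. 252.]
```

```bash

python3 -m jog '[0,3.3,15,-1,0,0,1.7,8,-1,0,0,1.7,8,-1,0,0,1.7,8,-1,0,0,0,0,0,0]' | sed -n '2p;4p'
python3 -m jog '[0,1.7,8,-2,0,0,1.7,8,-3,0,0,1.1,5,-3,0,0,0,0,0,0]' | sed -n '2p;4p'
python3 - <<'E'
from pin import *
s,o,M=look(z=59)
d=np.array(o["tcp_pos"][:2])-[576,-168.8];print("hand rel eye, jig x,y:",d@[.976,-.218],d@[.218,.976])
for a in(.6,.8,1,1.57): print(a,np.round(proj(s,E(0,-18+48*np.sin(a),48*np.cos(a)))))
E
```

```text
tcp_pos: [556.1, -175.0, 57.4]
contact_force: [0.7, 0.5, -0.1]
tcp_pos: [560.0, -154.3, 48.9]
contact_force: [-0.6, 0.5, 0.3]
t 27.55 tcp [ 559.8 -155.5   49.4] toolx yaw 77.74982048846432 F [-1.  -0.6  0. ]
pin_mid [239. 281.] 0.59 [ 572.7 -168.6   59. ]
hand rel eye, jig x,y: -18.68314047291202 9.488146714200584
0.6 [253. 261.]
0.8 [235. 266.]
1 [220. 271.]
1.57 [194. 288.]
```

```bash

python3 -m jog '[0,0,0,30,0,0,-4,-20,20,0,0,-4,-20,0,0,0,-3,-20,0,0,0,0,0,0,0]' | sed -n '2p;4p'
cat > ring.py <<'E'
from pin import *
def chk():
    S={n:snapshot(n) for n in("wrist","scene","side")}
    for n,s in S.items():
        d=[(np.round(q["centre"],1).tolist(),round(q["p"],2)) for q in spotter.landmark_of(n,"ring_bow")[:3]]
        print(n,d,{a:np.round(proj(s,E(0,-18+48*np.sin(a),48*np.cos(a)))).tolist() for a in(0,.6,1.2,1.57)})
    return S
E
python3 - <<'E'
from ring import *
S=chk();s=S["wrist"];look(z=59)
g=cv2.cvtColor(s["color"],7)
# closed bow: sample patch around the far side of the stud
c=np.array(proj(s,E(0,30,0))).astype(int);print(c);print(g[c[0]-16:c[0]+18:2,c[1]-40:c[1]+42:5])
E
```

```text
tcp_pos: [547.2, -222.5, 101.2]
contact_force: [-0.7, -1.1, 0.7]
wrist [([83.5, 278.3], 0.6), ([125.0, 275.9], 0.46)] {0: [157.0, 250.0], 0.6: [111.0, 256.0], 1.2: [83.0, 270.0], 1.57: [80.0, 279.0]}
scene [([195.8, 209.2], 0.6), ([204.4, 256.7], 0.57)] {0: [203.0, 263.0], 0.6: [201.0, 257.0], 1.2: [204.0, 255.0], 1.57: [208.0, 256.0]}
side [([261.4, 246.8], 0.6), ([222.4, 236.5], 0.37)] {0: [201.0, 247.0], 0.6: [209.0, 244.0], 1.2: [218.0, 239.0], 1.57: [223.0, 236.0]}
t 28.47 tcp [ 549.2 -215.5   99.7] toolx yaw 77.75232310723163 F [ 0.8  0.2 -0.8]
lock_pin [156. 274.] 0.7 [ 569.8 -184.7   59. ]
ring_bow [ 92. 278.] 0.65 [ 577.4 -141.2  107. ]
[ 80 279]
[[ 82  82  74  88 165 168 169 170 170 169 170 169 168 168 168 169 168]
 [ 82  84  73 107 167 166 166 166 164 165 164 165 165 166 166 167 168]
 [ 84  83  73 107 163 163 164 163 165 167 167 169 170 171 172 171 171]
 [ 81  82  74 103 168 169 169 170 170 170 171 171 172 171 171 172 172]
 [ 82  82  73  93 171 170 172 171 171 171 171 171 172 172 173 173 174]
 [ 82  83  72  90 160 169 169 171 170 167 168 170 177 180 175 174 178]
 [ 83  81  71  91 104 122 146 193 197 197 201 204 208 213 215 215 214]
 [ 83  79  73  90  99 123 129 199 199 208 215 215 215 215 215 215 215]
 [ 83  81  72  94  96 112 112 124 114 148 203 215 214 214 214 214 214]
 [ 82  81  72  92  98 109 104 107 107 110 112 206 215 214 214 214 216]
 [ 80  81  72  90  97  98 108 104  99 103 111 149 212 215 215 215 215]
 [ 81  81  71  90  98 102 104 113 114 102  99 121 195 216 215 214 215]
 [ 83  81  73  90  92 110 113 129 119 118 118 115 117 194 214 215 215]
 [ 82  81  73  87 103 104 117 119 109 119 132 101 119 174 213 213 213]
 [ 82  81  73  84 112 109 117 116 109 119 127 103 120 131 160 211 213]
 [ 85  81  71  83 112 116 118 115 114 118 132 130 106 126 133 191 216]
 [ 81  83  73  84  88 117 118 103 117 121 131 135  98 121 132 143 205]]
```

All three cameras put the bow at the closed end: wrist (83, 278), side (222, 236), scene (204, 257). I'll press lightly on the bow to make sure it is fully down.

```bash

python3 -m jog '[0,10,28,0,0,0,10,28,0,0,0,10,27,-10,0,0,0,0,-25,0,0,0,0,-15,0]' | sed -n '2p;4p'
python3 -m jog '[0,0,0,-7,0,0,0,0,-4,0,0,0,0,0,0]' | sed -n '2p;4p'
python3 -m jog '[0,0,0,-3,0,0,0,0,-2,0,0,0,0,0,0]' | sed -n '2p;4p'
python3 -m jog '[0,0,0,-2,0,0,0,0,0,0]' | sed -n '2p;4p'
python3 -m jog '[0,0,0,-2,0,0,0,0,0,0]' | sed -n '2p;4p'

```

```text
tcp_pos: [579.7, -129.8, 48.3]
contact_force: [-0.6, 0.1, -0.6]
tcp_pos: [578.5, -134.1, 38.7]
contact_force: [0.4, 0.3, -0.5]
tcp_pos: [579.1, -133.9, 34.3]
contact_force: [0.4, -0.3, 0.2]
tcp_pos: [579.1, -133.6, 32.1]
contact_force: [-0.3, -0.4, 1.0]
tcp_pos: [579.0, -133.4, 29.9]
contact_force: [-0.0, -0.2, 0.6]
```

```bash

python3 -m jog '[0,0,0,-2,0,0,0,0,0,0]' | sed -n '2p;4p'
python3 -m jog '[0,0,0,-2,0,0,0,0,0,0]' | sed -n '2p;4p'
python3 -m jog '[0,0,0,-2,0,0,0,0,0,0]' | sed -n '2p;4p'
python3 -m jog '[0,0,0,-2,0,0,0,0,0,0]' | sed -n '2p;4p'

```

```text
tcp_pos: [579.1, -133.3, 27.8]
contact_force: [0.7, 1.0, 2.0]
tcp_pos: [579.4, -133.3, 26.2]
contact_force: [0.2, 2.7, 6.5]
tcp_pos: [579.9, -133.4, 24.9]
contact_force: [-1.8, 2.5, 11.7]
tcp_pos: [580.3, -133.6, 23.8]
contact_force: [-3.2, 3.9, 18.3]
```

Contact came at TCP 28, which is a tip height of about 60, the expected height of a fully closed bow. The ring is down. Next, up and over to the punch cap.

```bash

python3 -m jog '[0,0,0,35,0,0,0,10,38,0,0,0,10,38,0,0,0,10,0,0,0,0,0,0,0]' | sed -n '1,2p'
python3 - <<'E'
from ring import *
S=chk();look(z=59)
e=leafpt(-60,0,61,0);print("cap model",e)
rs=[]
for n,s in S.items():
    for l,m in(("punch_top",e),("leaf_rest",leafpt(-101,0,4,0)),("eye",E(0,0,0))):
        d=spotter.landmark_of(n,l)
        print(n,l,[(np.round(q["centre"],1).tolist(),round(q["p"],2)) for q in d[:2]],"model",np.round(proj(s,m),1))
        if l=="punch_top" and d and d[0]["p"]>.4: rs.append(ray(s,d[0]["centre"]))
if len(rs)>1: print(tri(rs))
E
```

```text
time_s: 30.95
tcp_pos: [580.6, -101.7, 134.8]
wrist [([75.7, 206.8], 0.83)] {0: [295.0, 244.0], 0.6: [262.0, 249.0], 1.2: [234.0, 259.0], 1.57: [223.0, 267.0]}
scene [([204.4, 256.2], 0.5), ([194.9, 206.7], 0.4), ([213.6, 263.0], 0.27)] {0: [203.0, 263.0], 0.6: [201.0, 257.0], 1.2: [204.0, 255.0], 1.57: [208.0, 256.0]}
side [([220.3, 237.3], 0.59), ([262.0, 247.7], 0.43)] {0: [201.0, 247.0], 0.6: [209.0, 244.0], 1.2: [218.0, 239.0], 1.57: [223.0, 236.0]}
t 31.3 tcp [ 578.1 -104.4  131.8] toolx yaw 77.59504176921861 F [ 0.4 -0.3 -0.2]
lock_pin [ 73. 218.] 0.83 [567.3  -2.7  59. ]
lock_pin [304. 359.] 0.16 [ 654.3 -249.1   59. ]
pin_mid [ 57. 214.] 0.77 [567.6   9.4  59. ]
ring_bow [ 72. 208.] 0.88 [566.2  -7.1 107. ]
ring_bow [226. 270.] 0.61 [ 584.1 -123.6  107. ]
cap model [ 634.4 -181.8  135.9]
wrist punch_top [([305.8, 359.2], 0.44)] model [303.5 352.4]
wrist leaf_rest [([256.0, 316.7], 0.74)] model [255.9 315.2]
wrist eye [] model [251.6 266.3]
scene punch_top [([179.5, 278.6], 0.61)] model [177.5 281. ]
scene leaf_rest [([202.8, 275.1], 0.93)] model [203.1 276.9]
scene eye [([212.5, 263.6], 0.68)] model [212.3 264. ]
side punch_top [([190.5, 220.8], 0.51)] model [192.4 217.8]
side leaf_rest [([210.5, 225.7], 0.87)] model [211.5 222.6]
side eye [([215.1, 241.5], 0.61)] model [215.7 238.3]
(array([ 630.1, -181.9,  138. ]), [np.float64(8.19839652803623), np.float64(6.5255445659835205), np.float64(5.5752067141806165)])
```

The leaf reads shut and the ring reads closed. Moving to the cap, then pressing along the punch axis; each 1 mm of travel is jig x +0.42, z -0.91, which is world (0.41, -0.09, -0.91).

```bash

python3 -m jog '[0,15,-25,0,0,0,15,-25,0,0,0,15,-25,0,0,0,0,0,-10,0,0,0,0,-4,0]' | sed -n '1,2p;4p'
python3 -m jog '[0,0,0,0,0,0,2,-0.4,-4.5,0,0,0,0,0,0]' | sed -n '2p;4p'
python3 -m jog '[0,0.8,-0.2,-1.8,0,0,0.8,-0.2,-1.8,0,0,0,0,0,0]' | sed -n '2p;4p'
python3 -m jog '[0,0.8,-0.2,-1.8,0,0,0,0,0,0]' | sed -n '2p;4p'

```

```text
time_s: 32.32
tcp_pos: [623.4, -180.9, 117.8]
contact_force: [-0.4, 0.3, -0.0]
tcp_pos: [626.1, -177.2, 113.9]
contact_force: [-0.1, 0.5, 0.1]
tcp_pos: [627.6, -178.8, 110.7]
contact_force: [0.2, 0.6, -0.3]
tcp_pos: [628.4, -179.4, 108.9]
contact_force: [-0.1, 1.4, -0.4]
```

```bash

python3 -m jog '[0,-4,0.5,0,0,0,0.8,-0.2,-1.8,0,0,0,0,0,0]' | sed -n '2p;4p'
python3 -m jog '[0,0.8,-0.2,-1.8,0,0,0,0,0,0]' | sed -n '2p;4p'
python3 -m jog '[0,0.8,-0.2,-1.8,0,0,0,0,0,0]' | sed -n '2p;4p'
python3 -m jog '[0,0.8,-0.2,-1.8,0,0,0,0,0,0]' | sed -n '2p;4p'

```

```text
tcp_pos: [624.9, -179.3, 107.1]
contact_force: [0.4, 0.4, -0.6]
tcp_pos: [625.9, -179.4, 105.1]
contact_force: [-0.2, 0.5, 0.1]
tcp_pos: [626.7, -179.6, 103.3]
contact_force: [0.1, -0.4, -0.2]
tcp_pos: [627.6, -179.8, 101.8]
contact_force: [-2.0, 0.6, 2.7]
```

```bash

python3 -m jog '[0,0.8,-0.2,-1.8,0,0,0,0,0,0]' | sed -n '2p;4p'
python3 -m jog '[0,0.8,-0.2,-1.8,0,0,0,0,0,0]' | sed -n '2p;4p'
python3 -m jog '[0,0.8,-0.2,-1.8,0,0,0,0,0,0]' | sed -n '2p;4p'
python3 -m jog '[0,0.8,-0.2,-1.8,0,0,0,0,0,0]' | sed -n '2p;4p'

```

```text
tcp_pos: [628.3, -180.1, 100.3]
contact_force: [-2.8, 2.2, 6.2]
tcp_pos: [629.1, -180.3, 98.8]
contact_force: [-5.1, 2.3, 8.9]
tcp_pos: [629.8, -180.5, 97.2]
contact_force: [-5.9, 3.6, 10.3]
tcp_pos: [630.6, -180.7, 95.4]
contact_force: [-4.6, 1.4, 8.9]
```

Past the peak of about 12 N; the spring is giving way. I'll carry on to the end stop.

```bash

python3 -m jog '[0,0.8,-0.2,-1.8,0,0,0,0,0,0]' | sed -n '2p;4p'
python3 -m jog '[0,0.8,-0.2,-1.8,0,0,0,0,0,0]' | sed -n '2p;4p'
python3 -m jog '[0,0.8,-0.2,-1.8,0,0,0,0,0,0]' | sed -n '2p;4p'

```

```text
tcp_pos: [631.5, -180.9, 93.4]
contact_force: [-3.7, 1.7, 7.8]
tcp_pos: [631.9, -181.0, 93.0]
contact_force: [-10.6, 4.3, 17.4]
tcp_pos: [632.2, -181.0, 92.6]
contact_force: [-17.3, 6.8, 28.5]
```

```bash

python3 -m jog '[0,0.8,-0.2,-1.8,0,0,0,0,0,0]' | sed -n '2p;4p'

```

```text
tcp_pos: [632.5, -181.1, 92.3]
contact_force: [-24.6, 10.3, 40.3]
```

The punch is against its end stop after its full travel. I'll retract along the axis, move clear and check.

```bash

python3 -m jog '[0,-3,0.7,7,0,0,-5,1,10,0,0,-5,1,10,0,0,0,0,30,0,0,0,0,30,0]' | sed -n '1,2p;4p'
python3 -m jog '[0,-15,-30,20,0,0,-15,-30,0,0,0,-10,-30,0,0,0,0,0,0,0,0,0,0,0,0]' | sed -n '1,2p'
python3 - <<'E'
from ring import *
S=chk();look(z=59)
for n,s in S.items():
    for l,m in(("punch_top",leafpt(-60,0,61,0)),("leaf_rest",leafpt(-101,0,4,0)),("eye",E(0,0,0)),("lock_pin",E(0,-18,0)),("pin_mid",E(0,0,0))):
        d=spotter.landmark_of(n,l)
        print(n,l,[(np.round(q["centre"],1).tolist(),round(q["p"],2)) for q in d[:3]],"model",np.round(proj(s,m),1))
s=S["wrist"];axis(s,59,(573,-190),60)
for q in(0,.05,.1):print(q,"near end",[np.round(proj(s,leafpt(-165,y,4,q))).tolist() for y in(-35,35)])
E
```

```text
time_s: 35.48
tcp_pos: [619.7, -178.3, 174.2]
contact_force: [0.7, 1.0, 0.0]
time_s: 35.9
tcp_pos: [579.4, -271.7, 194.9]
wrist [([49.3, 230.1], 0.68)] {0: [94.0, 206.0], 0.6: [63.0, 209.0], 1.2: [46.0, 222.0], 1.57: [46.0, 231.0]}
scene [([206.1, 255.8], 0.5), ([194.6, 207.0], 0.42)] {0: [203.0, 263.0], 0.6: [201.0, 257.0], 1.2: [204.0, 255.0], 1.57: [208.0, 256.0]}
side [([223.2, 238.2], 0.37), ([208.1, 237.0], 0.28)] {0: [201.0, 247.0], 0.6: [209.0, 244.0], 1.2: [218.0, 239.0], 1.57: [223.0, 236.0]}
t 36.25 tcp [ 581.5 -267.5  194.2] toolx yaw 77.7781670539881 F [-0.2 -0.7  0.7]
lock_pin [102. 229.] 0.6 [ 569.2 -186.7   59. ]
pin_mid [ 85. 232.] 0.89 [ 575.7 -171.    59. ]
ring_bow [ 54. 229.] 0.74 [ 582.2 -151.3  107. ]
wrist punch_top [([76.4, 302.7], 0.81)] model [ 67.2 301.2]
wrist leaf_rest [([84.1, 276.9], 0.81)] model [ 76.8 277.7]
wrist eye [([86.2, 228.6], 0.68)] model [ 77.6 231.7]
wrist lock_pin [([101.8, 229.1], 0.6)] model [ 96.  232.1]
wrist pin_mid [([84.8, 231.6], 0.89)] model [ 77.6 231.7]
scene punch_top [([176.0, 278.2], 0.55), ([213.1, 272.5], 0.17)] model [177
[... 170 characters left out ...]
3.7, 271.1], 0.59)] model [215.  269.1]
scene pin_mid [([211.6, 262.8], 0.69), ([212.4, 261.8], 0.5), ([208.5, 205.0], 0.47)] model [212.3 264. ]
side punch_top [] model [192.4 217.8]
side leaf_rest [([211.8, 224.0], 0.58)] model [211.5 222.6]
side eye [([212.2, 238.9], 0.69), ([212.4, 241.5], 0.58)] model [215.7 238.3]
side lock_pin [([212.2, 238.0], 0.66)] model [211.7 239.5]
side pin_mid [([273.6, 247.4], 0.57), ([212.2, 241.2], 0.45)] model [215.7 238.3]
axis p 0.64 c [ 569.  -199.4] ang 75.972824 ends [ 555.  -254.2] [ 582.6 -143.7] len 113.92330091103338
0 near end [[113.0, 224.0], [44.0, 222.0]]
0.05 near end [[113.0, 220.0], [43.0, 218.0]]
0.1 near end [[113.0, 217.0], [41.0, 214.0]]
```

```bash
python3 -c "
from plant import job_done;print(job_done())"
```

```text
the job is handed in; nothing more can be done
None
```

I handed the job in at about 36 s. The leaf is shut, the steel pin is fully home with its ring closed round the eye, and the punch was pressed to its end stop only after that and let go. My final camera check matched all of this, but I don't know the verdict because the hand-in returned none.

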